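# Fork tools back into the foam insert

### The arm

A 6-joint arm with a two-finger parallel gripper is mounted at the origin on the work surface. World frame = base frame: x ahead of the robot, y to its left, z up, the work surface at z = 0. Lengths are in mm, angles in rad, forces in N, time in s.
With the tool pointing down it reaches from about 250 to 725 mm from the base axis. Payload 4 kg.
Tool frame: the origin (TCP) lies at the very end of the fingers, on their centre line; the grasp point (between the pads) lies 19 mm behind it (bot.grip_point_offset is the distance from the TCP to the grasp point, in mm); y points along the fingers, x is the direction in which the jaws open and shut, and the axes are right-handed (so a half turn about y gives the same grasp; the last joint's range is limited). The gripper opens to 85 mm and grips with 20 to 120 N. Pads are 22 mm wide; open, the fingers measure 114 mm over their backs; the gripper's body (76 mm by 85 mm) begins 54 mm behind the grasp point. The pads swing forward as they close: fully open they stand 13 mm farther back than shut.
Start: joints at [-1.296, 0.241, 0.005, 1.335, 0, 1.571], TCP at [135.675, -481.24, 231.306] pointing down, gripper open.
Joint ranges: [-2.72, 2.72], [-1.05, 1.87], [-1.09, 1.28], [-1.99, 2.15], [-1.42, 1.44], [-3.14, 3.14]. Speed limits (rad/s): [2.79, 2.79, 3.14, 3.14, 3.14, 3.14].

### API

Orientations are given as a unit quaternion [x, y, z, w].
In Python, from workcell import status, viewer, job, bot gives the robot as it stands.
- The arm moves only by the tool send_rows, never from a script. Its argument "deltas" is a list of rows, each a list of 7 numbers: the opening, from 0 (shut) to 1 (fully open), then the shift along the tool's x, y, z each as a share of 0.2 m, from -1 to 1, then the turn, a rotation vector about the tool's x, y, z each as a share of 180 degrees, from -1 to 1. A call has exactly 5 rows; each row shifts and turns the commanded pose from where the row before left it, along the tool's axes as they then stand; what a row does not reach is not made up. A row lasts 1/8 s, in which the tool goes at most 62.5 mm and 10.7 degrees, less where a joint would pass 70% of its speed; a pose out of reach is approached as far as the arm can. A call with a number of a shift or a turn outside -1 to 1 is refused whole. A call with a gripper value outside its range is refused whole. The fingers move at their own pace and stop on an object; "squeeze" is the grip in N (left out, the last holds). Time passes only in rows, so rows that do not move let the fingers close, or fill a call up. It gives the time, the measured TCP pose, the force and the opening at its end, in the units of the state.
- status.sense(): the state, without advancing time (a new reading comes with each control period).
- viewer.get_image(name): name is "scene" or "top" or "wrist"; returns the picture (400x640x3 uint8, blue, green, red); there is no depth.
- viewer.calibration(name): a dict with "intrinsics" (3x3 intrinsics, pixels), "k1" (the pictures are not rectified: a ray, as slopes to the right and down, at radius r is drawn at 1 + k1 r^2 times it, then the intrinsics apply), "view" (4x4, takes a point from world to camera coordinates). Camera axes: x right, y up, looking along -z (the intrinsics and any distortion apply to the point x, -y, -z); pixel columns grow to the right and rows downward; lengths in mm; the calibration is good to about 2 mm. A picture is of the moment at which its call begins: read the wrist's pose just before it. calibration takes no time and is no camera call; for the wrist camera it gives the pose at the moment of the call.
- job.job_done(): hands the job in, once; it reports no verdict.
The state is a dict: "time": time; "joint_positions": joint angles; "dq": joint speeds; "joint_efforts": joint torques, N m; "ee_pos": TCP position; "tool_rot": TCP orientation; "wrist_force": force on the tool from outside, world axes, zero at the start; "wrist_torque": the same for the moment, N m; "grip_width": finger opening in mm.
Only numpy, scipy, OpenCV 4.12 (cv2) and the standard library are available. Lean on these libraries where they do the work, as an engineer would, in place of code of your own. Each camera call takes 0.05 s, during which the arm holds its last target.

### The job

The fork service is finished: put the four loose tools (socket, seal driver, shaft clamp and spanner) back into the foam insert, each fully down and flat on the floor of the pocket cut to its outline. Set them in rather than dropping them, and leave the grease pot and the parts dish where they stand.

Things in the scene. Friction and masses are not known exactly. Their poses are not given: they have to be found in the camera images.
- socket: Top-cap socket of bright steel, a plain cylinder 36 mm across and 46 mm high, standing upright with its open hexagon end up. Origin at the centre of its underside, z up. 0.24 kg.
- seal_driver: Fork seal driver of white plastic, a hollow upright tube 58 mm high, open at both ends: the lowest 18 mm are 54 mm across, above that the body is 47 mm across (bore 34 mm). Origin at the centre of its underside, z up. 0.14 kg.
- shaft_clamp: Shaft clamp for the vise, an upright aluminium block 66 mm long (its x), 36 mm wide (its y) and 44 mm high, with a split line and three dark bores in its top. Its two halves are joined. Origin at the centre of its underside. The same either way round. 0.26 kg.
- spanner: Short open-jaw steel spanner lying flat, 112 mm long and 9 mm thick: handle 18 mm wide, jaw end 42 mm wide. Origin at mid-length on its underside (a good place to grip, across the handle); x points to the jaw, which spans x from 14 to 55 mm, the handle ends at x = -56 mm. 0.15 kg.
- socket_foam: Black foam block 140 x 92 mm with a round blue-floored pocket 50 mm across and 14 mm deep at its middle, for the socket. Origin: centre of the pocket floor, where the seated tool's origin comes; x along the long side, z up. Foam top at z = 14 mm. The four fixed blocks lie two by two, touching, in a low steel tray (rim 3 mm below the foam top) in varying order.
- driver_foam: Black foam block 140 x 92 mm with a round blue-floored pocket 68 mm across and 14 mm deep at its middle, for the seal driver. Origin: centre of the pocket floor, where the seated tool's origin comes; x along the long side, z up. Foam top at z = 14 mm.
- clamp_foam: Black foam block 140 x 92 mm with a rectangular blue-floored pocket 80 mm (x) by 50 mm (y), 14 mm deep, at its middle, for the shaft clamp. Origin: centre of the pocket floor, where the seated tool's origin comes; x along the long side, z up. Foam top at z = 14 mm.
- spanner_foam: Black foam block 140 x 92 mm with a blue-floored keyhole pocket 9 mm deep for the spanner, 7 mm larger all round; jaw part to +x. A black finger channel as deep, x -20 to 20 mm, crosses the block's whole width; open the gripper in it to 55 mm at most. Origin: centre of the pocket floor, where the seated tool's origin comes; x along the long side, z up. Foam top at z = 9 mm.
- grease_pot: Bystander: white grease pot with a grey lid, 72 mm across, 56 mm high, upright. Origin at the centre of its underside.
- parts_dish: Bystander: shallow steel dish 150 x 100 x 26 mm with brass bits in it. Origin at the centre of its underside, x along its long side.
Not all that is in view belongs to the job. Several things have the shape of the spanner; the one meant has the colours described above. Leave any orange or pink look-alike of the seal_driver alone.

How it is judged (in metres and radians):
At the end, for the whole second after the job is handed in: Each of the four tools rests released in its own pocket: its origin within 12 mm horizontally and 3 mm in height of the centre of the pocket's floor, within 0.06 rad of upright (the spanner: of flat), at rest; grease pot and parts dish within 30 mm of where they stood (horizontal distance between socket and socket_foam below 0.012 m and z of socket in the frame of socket_foam between -0.003 and 0.003 m and angle between each of socket, seal_driver, shaft_clamp, spanner's own z axis and vertical below 0.06 rad and linear speed of each of socket, seal_driver, shaft_clamp, spanner below 0.02 m/s and contact force between the fingers and socket below 0.05 N and horizontal distance between seal_driver and driver_foam below 0.012 m and z of seal_driver in the frame of driver_foam between -0.003 and 0.003 m and contact force between the fingers and seal_driver below 0.05 N and horizontal distance between shaft_clamp and clamp_foam below 0.012 m and z of shaft_clamp in the frame of clamp_foam between -0.003 and 0.003 m and contact force between the fingers and shaft_clamp below 0.05 N and horizontal distance between spanner and spanner_foam below 0.012 m and z of spanner in the frame of spanner_foam between -0.003 and 0.003 m and contact force between the fingers and spanner below 0.05 N and distance of each of grease_pot, parts_dish from where it was at the start of the episode below 0.03 m); the robot touches nothing.
It fails at once if a tool is dropped into its pocket (falling free at over 0.7 m/s) ((horizontal distance between socket and socket_foam below 0.05 m and contact force between the fingers and socket below 0.05 N and linear speed of socket above 0.7 m/s) or (horizontal distance between seal_driver and driver_foam below 0.05 m and contact force between the fingers and seal_driver below 0.05 N and linear speed of seal_driver above 0.7 m/s) or (horizontal distance between shaft_clamp and clamp_foam below 0.05 m and contact force between the fingers and shaft_clamp below 0.05 N and linear speed of shaft_clamp above 0.7 m/s) or (horizontal distance between spanner and spanner_foam below 0.05 m and contact force between the fingers and spanner below 0.05 N and linear speed of spanner above 0.7 m/s)).
It fails at once if the grease pot is pushed away or tipped (distance of grease_pot from where it was at the start of the episode above 0.03 m or angle between grease_pot's own z axis and vertical above 0.3 rad).
It fails at once if the parts dish is pushed away or tipped (distance of parts_dish from where it was at the start of the episode above 0.03 m or angle between parts_dish's own z axis and vertical above 0.3 rad).
It also fails if it takes over 102 s, if anything falls off the work surface, if the arm or the gripper's body presses on something with over 40 N, if the wrist force passes 120 N, or if a joint passes its speed limit or range.

## Working session

There is one attempt and no reset: what is moved stays moved. The work goes in short steps, Python scripts to look and compute and a tool call to move; the robot and the scene stay as the last step left them, time stands still between calls to the robot, and variables do not carry over. Pictures are saved under pics/ and viewed, and the job is handed in when it is done.

Besides the shell and the picture viewer there is one more tool, called as a command line: name --pt "numbers of a row" for each row, then --argument value for the rest. send_rows: Moves the arm, as the interface text tells. Its arguments: {"type":"object","properties":{"deltas":{"type":"array"},"squeeze":{"type":"number"}},"required":["deltas"]}

```bash
ls; mkdir -p pics; python3 - <<'E'
from workcell import status, viewer, job, bot
import cv2,numpy as np
np.set_printoptions(precision=4,suppress=True)
s=status.sense();print(s)
for n in ["scene","top","wrist"]:
    c=viewer.calibration(n);print(n,c)
    cv2.imwrite(f"pics/{n}0.png",viewer.get_image(n))
E
```

```text
pics
{'time': 0.0, 'joint_positions': array([-1.296 ,  0.2414,  0.0037,  1.3352, -0.    ,  1.5709]), 'dq': array([-0.0012, -0.0017, -0.0018, -0.0005, -0.0009, -0.0016]), 'joint_efforts': array([  0.0008, -37.2316,  25.241 ,   0.0169,  -0.    ,   0.    ]), 'ee_pos': array([ 135.504 , -480.6408,  230.4157]), 'tool_rot': array([-0.5633,  0.4274, -0.4262,  0.5642]), 'wrist_force': array([ 0.0051,  0.4112, -0.6547]), 'wrist_torque': array([-0.0189,  0.0007,  0.0262]), 'grip_width': 85.17647154037537}
scene {'intrinsics': array([[363.0522,   0.    , 319.3041],
       [  0.    , 363.0522, 198.1616],
       [  0.    ,   0.    ,   1.    ]]), 'k1': -0.029549342353622166, 'view': array([[   -0.1146,     0.9933,    -0.0158,   120.1594],
       [   -0.5325,    -0.048 ,     0.8451,   242.3625],
       [    0.8387,     0.1052,     0.5344, -1368.7869],
       [    0.    ,     0.    ,     0.    ,     1.    ]])}
top {'intrinsics': array([[419.6258,   0.    , 314.4149],
       [  0.    , 419.6258, 206.3665],
       [  0.    ,   0.    ,   1.    ]]), 'k1': -0.11448429179981558, 'view': array([[   0.0079,   -1.    ,   -0.0051,  -51.8238],
       [   0.989 ,    0.007 ,    0.148 , -546.7511],
       [  -0.1479,   -0.0063,    0.989 , -945.7423],
       [   0.    ,    0.    ,    0.    ,    1.    ]])}
wrist {'intrinsics': array([[308.2166,   0.    , 321.4504],
       [  0.    , 308.2166, 201.1296],
       [  0.    ,   0.    ,   1.    ]]), 'k1': -0.014198350872913776, 'view': array([[   0.2709,   -0.9626,   -0.0023, -498.7332],
       [   0.9188,    0.2592,   -0.2976,   37.8116],
       [   0.287 ,    0.0785,    0.9547, -378.899 ],
       [   0.    ,    0.    ,    0.    ,    1.    ]])}
```

View pics/top0.png

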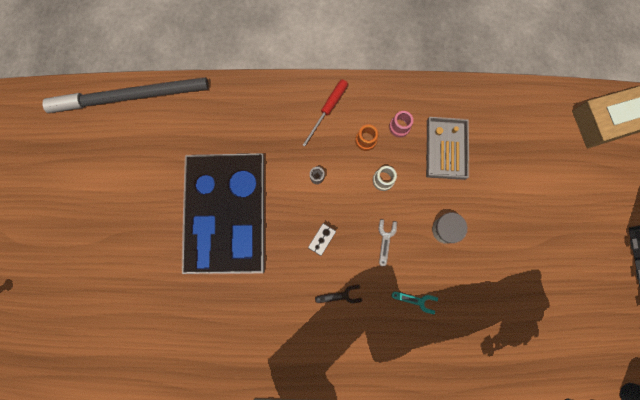

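View pics/scene0.png

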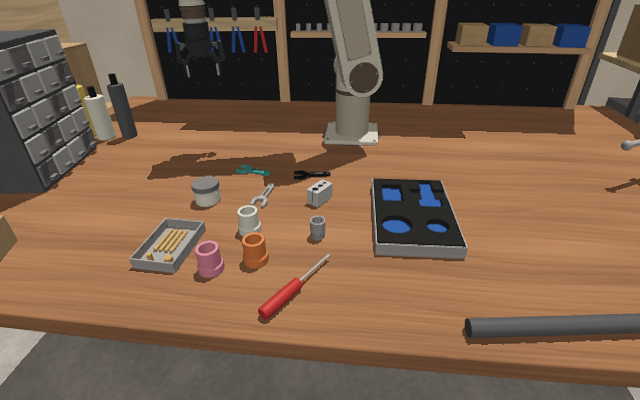

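View pics/wrist0.png

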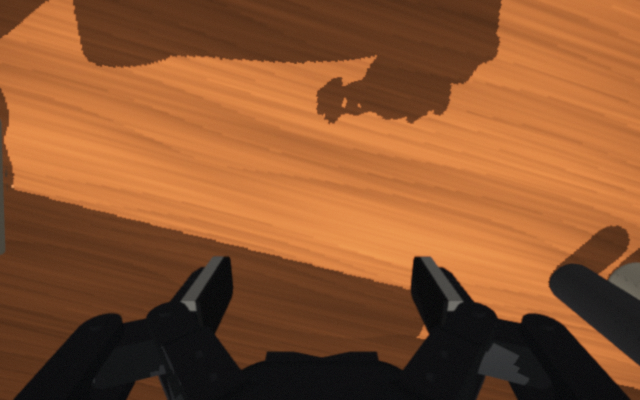

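Candidates: spanner – bright steel (387,242), black (340,296), teal (415,301); seal driver – white (385,177), orange (367,137), pink (402,123); round things – socket (317,174), grease pot (450,227). I choose the steel spanner and the white driver, and check them in a close crop.

```bash
cat > h.py <<'E'
from workcell import status, viewer, job, bot
import cv2,numpy as np
from scipy.spatial.transform import Rotation as R
np.set_printoptions(precision=3,suppress=True)
def rays(c,uv):
    K=c["intrinsics"];uv=np.atleast_2d(np.asarray(uv,float))
    d=(uv-[K[0,2],K[1,2]])/[K[0,0],K[1,1]]
    p=d.copy()
    for _ in range(15):
        p=d/(1+c["k1"]*(p**2).sum(1,keepdims=True))
    V=c["view"];Rm=V[:3,:3];o=-Rm.T@V[:3,3]
    dc=np.c_[p[:,0],-p[:,1],-np.ones(len(p))]
    return o,dc@Rm
def onz(c,uv,z):
    o,d=rays(c,uv); return o+d*((z-o[2])/d[:,2])[:,None]
def proj(c,P):
    P=np.atleast_2d(P);V=c["view"];q=P@V[:3,:3].T+V[:3,3]
    s=np.c_[q[:,0]/-q[:,2],-q[:,1]/-q[:,2]]
    s=s*(1+c["k1"]*(s**2).sum(1,keepdims=True));K=c["intrinsics"]
    return s*[K[0,0],K[1,1]]+[K[0,2],K[1,2]]
def tri(pairs):
    A=np.zeros((3,3));b=np.zeros(3)
    for c,uv in pairs:
        o,d=rays(c,uv);d=d[0]/np.linalg.norm(d[0]);M=np.eye(3)-np.outer(d,d);A+=M;b+=M@o
    return np.linalg.solve(A,b)
E
python3 - <<'E'
from h import *
t=cv2.imread("pics/top0.png");s=cv2.imread("pics/scene0.png")
a=cv2.resize(t[145:285,175:275],None,fx=4,fy=4,interpolation=cv2.INTER_CUBIC)
cv2.imwrite("pics/a.png",a)
cv2.imwrite("pics/b.png",cv2.resize(t[155:275,295:415],None,fx=5,fy=5,interpolation=cv2.INTER_CUBIC))
cv2.imwrite("pics/c.png",cv2.resize(s[165:265,230:470],None,fx=3.33,fy=3.33,interpolation=cv2.INTER_CUBIC))
for n,im in (("top",t),("scene",s)):
    c=viewer.calibration(n)
    h=cv2.cvtColor(im,cv2.COLOR_BGR2HSV)
    m=cv2.inRange(h,(105,120,60),(125,255,255))
    if n=="top": m[:, 280:]=0
    else: m[:170]=0; m[:, :365]=0;m[:,465:]=0;m[260:]=0
    for q in cv2.findContours(m,cv2.RETR_EXTERNAL,cv2.CHAIN_APPROX_NONE)[0]:
        if cv2.contourArea(q)<30: continue
        M=cv2.moments(q);uv=np.array([M['m10']/M['m00'],M['m01']/M['m00']])
        print(n,uv,cv2.contourArea(q),onz(c,uv,5)[0],cv2.boundingRect(q))
E
```

```text
top [241.497 241.22 ] 615.5 [465.954 128.188   5.   ] (232, 225, 21, 34)
top [203.308 238.249] 779.0 [472.076 222.235   5.   ] (193, 216, 22, 53)
top [204.828 184.195] 258.5 [606.091 224.662   5.   ] (196, 175, 19, 19)
top [242.095 183.477] 529.0 [608.28 131.42   5.  ] (229, 171, 27, 26)
scene [436.513 227.406] 117.0 [573.44  226.153   5.   ] (427, 223, 20, 10)
scene [395.828 226.021] 262.0 [576.729 130.255   5.   ] (382, 220, 29, 13)
scene [391.001 194.235] 199.5 [431.568 126.126   5.   ] (382, 188, 20, 13)
scene [427.569 196.545] 307.5 [434.728 223.647   5.   ] (419, 183, 23, 24)
```

View pics/a.png

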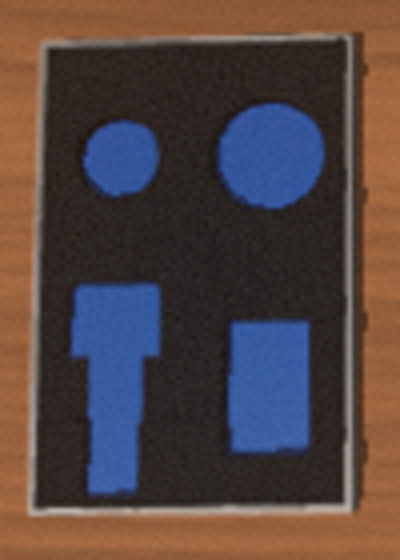

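View pics/b.png

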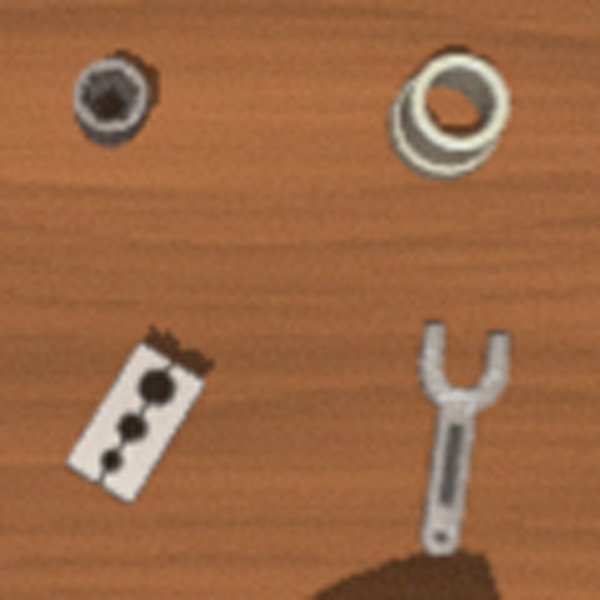

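View pics/c.png

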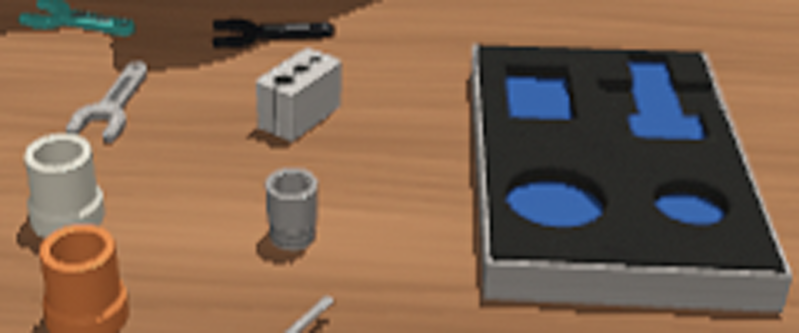

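```bash
python3 - <<'E'
from h import *
T=viewer.calibration("top");S=viewer.calibration("scene")
top=dict(TL=(43,40),TR=(354,37),BR=(353,508),BL=(30,512))
sc=dict(TL=(788,270),TR=(486,268),BR=(474,45),BL=(706,53))
for k in top:
    a=np.array(top[k])/4+[175,145]-.375; b=np.array(sc[k])/3.33+[230,165]-.35
    X=tri([(T,a),(S,b)]);print(k,a,b,X,proj(T,X)-a,proj(S,X)-b)
# base of tray near corners
for n,p in(("NL",(485,305)),("NR",(788,318))): print(n,onz(S,np.array(p)/3.33+[230,165]-.35,0))
# tools: socket bottom etc via scene on z=0 / top
E
```

```text
TL [185.375 154.625] [466.287 245.731] [673.506 268.151  34.894] [[0.243 0.041]] [[ 0.294 -0.041]]
TR [263.125 153.875] [375.596 245.13 ] [678.072  78.954  25.662] [[-0.122 -0.001]] [[-0.139  0.008]]
BR [262.875 271.625] [371.992 178.164] [393.851  72.213  31.52 ] [[-0.428  0.008]] [[-0.358  0.029]]
BL [182.125 272.625] [441.662 180.566] [388.525 263.729  30.335] [[-0.301 -0.026]] [[-0.26   0.047]]
NL [[684.498  80.245   0.   ]]
NR [[679.023 273.249   0.   ]]
```

```bash
python3 - <<'E'
from h import *
t=cv2.imread("pics/top0.png");T=viewer.calibration("top")
q=R.from_quat(status.sense()["tool_rot"]).as_matrix();print("tool axes cols\n",q)
print("cam",-T["view"][:3,:3].T@T["view"][:3,3])
for n,uv in dict(sock=(204.8,184.2),driv=(242.1,183.5),clamp=(241.5,241.2),span=(203.3,238.2)).items():
    print(n,onz(T,uv,19)[0],onz(T,uv,24)[0])
cr=lambda p:np.array(p)/5+[295,155]-.4
for n,p,z in [("sock top",(111,97),46),("drv top",(460,102),58),("orange?",(0,0),0)]:
    print(n,onz(T,cr(p),z)[0])
C=onz(T,[cr(p) for p in[(145,342),(205,381),(131,502),(68,464)]],44);print("clamp",C,C.mean(0),np.linalg.norm(np.diff(C,axis=0),axis=1))
v=C[0]+C[1]-C[2]-C[3];print("clamp yaw",np.arctan2(v[1],v[0]))
P=onz(T,[cr(p) for p in[(433,323),(498,333),(440,553)]],9);print("span",P)
j=(P[0]+P[1])/2;d=j-P[2];print(np.linalg.norm(d),"yaw",np.arctan2(d[1],d[0]),"origin",P[2]+d*56/111)
# refined mask for spanner
b=cv2.cvtColor(t,cv2.COLOR_BGR2HSV)
for n,(x0,y0,x1,y1),z in[("span",(370,212,405,270),9),("clamp",(300,215,345,262),44)]:
    m=((b[y0:y1,x0:x1,1]<70)&(b[y0:y1,x0:x1,2]>90)).astype(np.uint8)
    c=max(cv2.findContours(m,cv2.RETR_EXTERNAL,cv2.CHAIN_APPROX_NONE)[0],key=cv2.contourArea)
    W=onz(T,c[:,0]+[x0,y0],z)[:,:2].astype(np.float32);print(n,cv2.minAreaRect(W))
E
```

```text
tool axes cols
 [[ 0.271 -0.     0.962]
 [-0.962  0.002  0.271]
 [-0.002 -1.    -0.   ]]
cam [ 401.228  -53.886 1015.955]
sock [603.24  220.874  19.   ] [602.227 219.496  24.   ]
driv [605.357 128.839  19.   ] [604.333 127.922  24.   ]
clamp [465.107 125.66   19.   ] [464.786 124.759  24.   ]
span [471.213 218.436  19.   ] [470.862 217.07   24.   ]
sock top [623.781 -52.784  46.   ]
drv top [ 619.991 -216.291   58.   ]
orange? [683.681   3.106  -0.   ]
clamp [[507.598 -69.435  44.   ]
 [489.574 -97.4    44.   ]
 [433.343 -63.354  44.   ]
 [450.624 -34.133  44.   ]] [470.285 -66.08   44.   ] [33.27  65.735 33.949]
clamp yaw -0.5496181890327828
span [[ 521.584 -209.426    9.   ]
 [ 516.898 -241.013    9.   ]
 [ 411.006 -211.395    9.   ]]
109.11433708295078 yaw -0.12703321929442363 origin [ 465.611 -218.37     9.   ]
span ((466.4493408203125, -223.7696990966797), (41.34811782836914, 110.65593719482422), 88.91343688964844)
clamp ((470.32763671875, -65.11732482910156), (36.267364501953125, 67.6910400390625), 58.883506774902344)
```

```bash
cat >> h.py <<'E'
def plan(x,y,z,yaw,n,g,rot_rows=None):
    """rows from present pose to TCP x,y,z jaw yaw, tool kept pointing down"""
    s=status.sense();p=s["ee_pos"];M=R.from_quat(s["tool_rot"]).as_matrix()
    cur=np.arctan2(M[1,0],M[0,0]);dy=(yaw-cur+np.pi)%(2*np.pi)-np.pi
    if isinstance(yaw,str): dy=0
    rem=np.array([x,y,z])-p
    Mt=lambda a:np.array([[np.cos(a),0,-np.sin(a)],[np.sin(a),0,np.cos(a)],[0,-1,0]])
    Mt=lambda a:np.c_[[np.cos(a),np.sin(a),0],[0,0,-1],[-np.sin(a),np.cos(a),0]]
    # tilt correction on the first row
    err=R.from_matrix(M.T@Mt(cur)).as_rotvec()
    print("from",p,"yaw",round(cur,3),"turn",round(dy,3),"dist",np.linalg.norm(rem)/n,"per row; deg/row",np.degrees(dy)/n,"tilt",err,"q",s["joint_positions"])
    rows=[]
    for i in range(n):
        a=cur+dy*i/n
        sh=Mt(a).T@(rem/n)/200
        tr=np.array([0,-dy/n/np.pi,0])+(err/np.pi if i==0 else 0)
        rows.append([g]+[round(float(v),3) for v in np.r_[sh,tr]])
    for i in range(0,n,5):
        print([[float(v)+0. for v in r] for r in rows[i:i+5]])
E
python3 - <<'E'
from h import *
plan(624,-53,150,0.0,15,0.8)
E
```

```text
from [ 135.535 -480.788  230.619] yaw -1.296 turn 1.296 dist 43.619536519386095 per row; deg/row 4.950505969571266 tilt [ 0.     0.    -0.002] q [-1.296  0.241  0.004  1.335 -0.     1.571]
[[0.8, -0.093, 0.027, 0.195, 0.0, -0.028, -0.001], [0.8, -0.076, 0.027, 0.203, 0.0, -0.028, 0.0], [0.8, -0.058, 0.027, 0.208, 0.0, -0.028, 0.0], [0.8, -0.04, 0.027, 0.213, 0.0, -0.028, 0.0], [0.8, -0.021, 0.027, 0.215, 0.0, -0.028, 0.0]]
[[0.8, -0.003, 0.027, 0.216, 0.0, -0.028, 0.0], [0.8, 0.016, 0.027, 0.216, 0.0, -0.028, 0.0], [0.8, 0.035, 0.027, 0.214, 0.0, -0.028, 0.0], [0.8, 0.053, 0.027, 0.21, 0.0, -0.028, 0.0], [0.8, 0.071, 0.027, 0.205, 0.0, -0.028, 0.0]]
[[0.8, 0.088, 0.027, 0.198, 0.0, -0.028, 0.0], [0.8, 0.105, 0.027, 0.189, 0.0, -0.028, 0.0], [0.8, 0.121, 0.027, 0.18, 0.0, -0.028, 0.0], [0.8, 0.136, 0.027, 0.168, 0.0, -0.028, 0.0], [0.8, 0.15, 0.027, 0.156, 0.0, -0.028, 0.0]]
```

send_rows --pt "0.8 -0.093 0.027 0.195 0 -0.028 0" --pt "0.8 -0.076 0.027 0.203 0 -0.028 0" --pt "0.8 -0.058 0.027 0.208 0 -0.028 0" --pt "0.8 -0.04 0.027 0.213 0 -0.028 0" --pt "0.8 -0.021 0.027 0.215 0 -0.028 0" --squeeze 60

```text
time: 0.78
ee_pos: [298.7, -337.1, 203.9]
tool_rot: [-0.644, 0.293, -0.293, 0.644]
wrist_force: [0.3, -0.3, -0.7]
grip_width: 68.2
```

send_rows --pt "0.8 -0.003 0.027 0.216 0 -0.028 0" --pt "0.8 0.016 0.027 0.216 0 -0.028 0" --pt "0.8 0.035 0.027 0.214 0 -0.028 0" --pt "0.8 0.053 0.027 0.21 0 -0.028 0" --pt "0.8 0.071 0.027 0.205 0 -0.028 0"

```text
time: 1.4
ee_pos: [460.1, -192.7, 176.9]
tool_rot: [0.692, -0.145, 0.145, -0.692]
wrist_force: [-0.2, -0.3, -0.5]
grip_width: 68.2
```

send_rows --pt "0.8 0.088 0.027 0.198 0 -0.028 0" --pt "0.8 0.105 0.027 0.189 0 -0.028 0" --pt "0.8 0.121 0.027 0.18 0 -0.028 0" --pt "0.8 0.136 0.027 0.168 0 -0.028 0" --pt "0.8 0.15 0.027 0.156 0 -0.028 0"

```text
time: 2.02
ee_pos: [620.2, -47.1, 149.6]
tool_rot: [0.707, 0.009, -0.01, -0.707]
wrist_force: [-0.3, -0.1, 0.7]
grip_width: 68.6
```

```bash
python3 - <<'E'
from h import *
cv2.imwrite("pics/w1.png",viewer.get_image("wrist"))
plan(624,-53,18,0.0,5,0.8)
c=viewer.calibration("wrist")
print(proj(c,[[624,-53,46]]))
E
```

```text
from [623.642 -42.931 148.301] yaw 0.033 turn -0.033 dist 26.13796103620008 per row; deg/row -0.3764130987356805 tilt [-0.003  0.     0.002] q [-0.07   0.531  0.218  1.256  0.003  1.468]
[[0.8, 0.0, 0.13, -0.01, -0.001, 0.002, 0.001], [0.8, 0.0, 0.13, -0.01, 0.0, 0.002, 0.0], [0.8, 0.0, 0.13, -0.01, 0.0, 0.002, 0.0], [0.8, 0.0, 0.13, -0.01, 0.0, 0.002, 0.0], [0.8, 0.0, 0.13, -0.01, 0.0, 0.002, 0.0]]
[[320.946 213.336]]
```

View pics/w1.png

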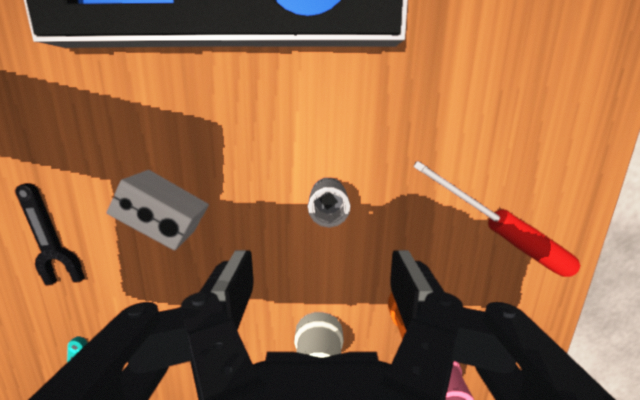

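```bash
cat >> h.py <<'E'
def wpic(name):
    c=viewer.calibration("wrist");im=viewer.get_image("wrist");cv2.imwrite(f"pics/{name}.png",im);return c,im
E
python3 - <<'E'
from h import *
c,im=wpic("w2")
print(status.sense()["ee_pos"],proj(c,[[624,-53,46]]))
g=im[150:260,280:380]
cv2.imwrite("pics/w2c.png",cv2.resize(g,None,fx=5,fy=5,interpolation=cv2.INTER_CUBIC))
h=cv2.cvtColor(im,cv2.COLOR_BGR2HSV)
m=np.zeros(im.shape[:2],np.uint8);m[150:260,290:370]=cv2.inRange(h,(0,0,0),(179,70,255))[150:260,290:370]
for q in cv2.findContours(m,cv2.RETR_EXTERNAL,cv2.CHAIN_APPROX_NONE)[0]:
    if cv2.contourArea(q)>100: print(cv2.boundingRect(q),cv2.contourArea(q))
E
```

```text
[621.521 -44.876 148.372] [[320.946 213.336]]
(303, 183, 43, 49) 1536.5
```

View pics/w2c.png

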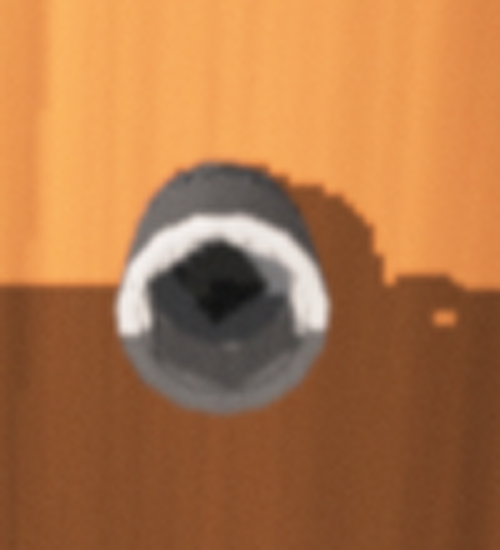

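```bash
python3 - <<'E'
from h import *
c=viewer.calibration("wrist");print(onz(c,(324.6,212.6),46))
plan(626.5,-52.5,18,0.0,5,0.8)
E
```

```text
[[624.634 -54.413  46.   ]]
from [621.521 -44.876 148.372] yaw 0.029 turn -0.029 dist 26.13785858944697 per row; deg/row -0.33029602659286683 tilt [-0.001 -0.    -0.001] q [-0.073  0.528  0.214  1.257  0.001  1.469]
[[0.8, 0.005, 0.13, -0.008, 0.0, 0.002, 0.0], [0.8, 0.005, 0.13, -0.008, 0.0, 0.002, 0.0], [0.8, 0.005, 0.13, -0.008, 0.0, 0.002, 0.0], [0.8, 0.005, 0.13, -0.008, 0.0, 0.002, 0.0], [0.8, 0.005, 0.13, -0.008, 0.0, 0.002, 0.0]]
```

send_rows --pt "0.8 0.005 0.13 -0.012 0 0.002 0" --pt "0.8 0.005 0.13 -0.012 0 0.002 0" --pt "0.8 0.005 0.13 -0.012 0 0.002 0" --pt "0.8 0.001 0.13 -0.008 0 0.002 0" --pt "0.8 0 0.13 -0.002 0 0.002 0"

```text
time: 2.75
ee_pos: [622.1, -58.1, 19.4]
tool_rot: [0.707, -0.004, 0.003, -0.707]
wrist_force: [0.2, -0.4, 0.2]
grip_width: 68.1
```

send_rows --pt "0.3 0 0 0 0 0 0" --pt "0.3 0 0 0 0 0 0" --pt "0.2 0 0 0 0 0 0" --pt "0.2 0 0 0 0 0 0" --pt "0.2 0 0 0 0 0 0"

```text
time: 3.38
ee_pos: [623.3, -57.4, 21.2]
tool_rot: [0.707, -0.002, 0.003, -0.707]
wrist_force: [-0.4, -0.1, 2.6]
grip_width: 34.5
```

send_rows --pt "0.2 0 -0.04 0 0 0 0" --pt "0.2 0 -0.1 0 0 0 0" --pt "0.2 0 -0.15 0 0 0 0" --pt "0.2 0 -0.15 0.05 0 0 0" --pt "0.2 0 -0.1 0.1 0 0 0"

```text
time: 4.0
ee_pos: [623.8, -27.8, 130.5]
tool_rot: [0.707, -0.003, 0.004, -0.707]
wrist_force: [0.1, 0.6, -2.3]
grip_width: 34.2
```

```bash
python3 - <<'E'
from h import *
plan(602,200,125,0.022,10,0.2)
E
```

```text
from [623.763 -27.752 130.469] yaw -0.009 turn 0.031 dist 22.885478084413915 per row; deg/row 0.1801490592640594 tilt [ 0.    -0.     0.002] q [-0.044  0.54   0.185  1.214 -0.     1.536]
[[0.2, -0.012, 0.003, 0.114, 0.0, -0.001, 0.001], [0.2, -0.012, 0.003, 0.114, 0.0, -0.001, 0.0], [0.2, -0.011, 0.003, 0.114, 0.0, -0.001, 0.0], [0.2, -0.011, 0.003, 0.114, 0.0, -0.001, 0.0], [0.2, -0.011, 0.003, 0.114, 0.0, -0.001, 0.0]]
[[0.2, -0.01, 0.003, 0.114, 0.0, -0.001, 0.0], [0.2, -0.01, 0.003, 0.114, 0.0, -0.001, 0.0], [0.2, -0.009, 0.003, 0.114, 0.0, -0.001, 0.0], [0.2, -0.009, 0.003, 0.114, 0.0, -0.001, 0.0], [0.2, -0.009, 0.003, 0.114, 0.0, -0.001, 0.0]]
```

send_rows --pt "0.2 -0.02 0 0.2 0 -0.002 0" --pt "0.2 -0.02 0.01 0.2 0 -0.002 0" --pt "0.2 -0.02 0.01 0.2 0 -0.002 0" --pt "0.2 -0.02 0.005 0.2 0 -0.002 0" --pt "0.2 -0.02 0 0.2 0 -0.002 0"

```text
time: 4.62
ee_pos: [601.8, 173.8, 123.5]
tool_rot: [0.707, 0.008, -0.008, -0.707]
wrist_force: [0.9, 0.3, -2.2]
grip_width: 34.2
```

send_rows --pt "0.2 0 0 0.08 0 0 0" --pt "0.2 0 0 0.03 0 0 0" --pt "0.2 0 0 0 0 0 0" --pt "0.2 0 0 0 0 0 0" --pt "0.2 0 0 0 0 0 0"

```text
time: 5.25
ee_pos: [601.9, 193.4, 123.3]
tool_rot: [0.707, 0.008, -0.008, -0.707]
wrist_force: [-0.1, 0.1, -1.3]
grip_width: 34.4
```

```bash
python3 - <<'E'
from h import *
c,im=wpic("w3")
plan(602,219,70,0.022,5,0.2)
for n,p in dict(sock=(601.8,219,33),drv=(604,127.6,33),cl=(464.7,124.4,33),sp=(462.3,216.5,33)).items(): print(n,proj(c,p))
cv2.imwrite("pics/t3.png",cv2.resize(viewer.get_image("top")[145:285,175:275],None,fx=4,fy=4,interpolation=cv2.INTER_CUBIC))
E
```

```text
from [601.873 193.546 123.353] yaw 0.022 turn -0.0 dist 11.822846239976482 per row; deg/row -0.0002460685904079015 tilt [ 0.  0. -0.] q [ 0.311  0.562  0.204  1.212 -0.     1.86 ]
[[0.2, 0.001, 0.053, 0.025, 0.0, 0.0, 0.0], [0.2, 0.001, 0.053, 0.025, 0.0, 0.0, 0.0], [0.2, 0.001, 0.053, 0.025, 0.0, 0.0, 0.0], [0.2, 0.001, 0.053, 0.025, 0.0, 0.0, 0.0], [0.2, 0.001, 0.053, 0.025, 0.0, 0.0, 0.0]]
sock [[321.704 174.289]]
drv [[321.973 279.111]]
cl [[159.791 279.033]]
sp [[140.495 173.817]]
```

View pics/w3.png

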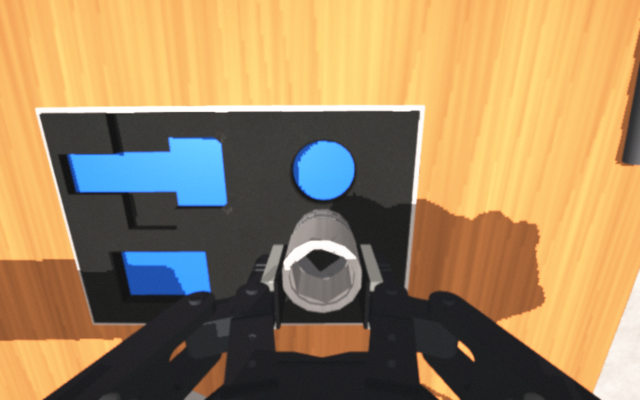

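View pics/t3.png

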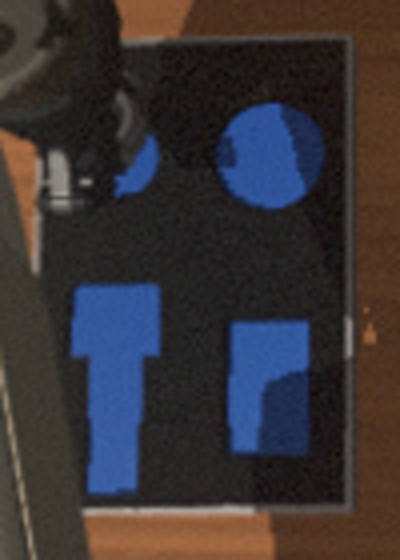

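```bash
python3 - <<'E'
from h import *
c=viewer.calibration("wrist");im=cv2.imread("pics/w3.png");T=viewer.calibration("top")
h=cv2.cvtColor(im,cv2.COLOR_BGR2HSV);m=cv2.inRange(h,(98,120,60),(125,255,255));m[330:]=0
for q in cv2.findContours(m,cv2.RETR_EXTERNAL,cv2.CHAIN_APPROX_NONE)[0]:
    if cv2.contourArea(q)<300: continue
    print(cv2.boundingRect(q))
    for z in(14,19,24,29):
        W=onz(c,q[:,0],z)[:,:2].astype(np.float32);print(z,W.min(0),W.max(0),W.max(0)-W.min(0),cv2.minAreaRect(W))
E
```

```text
(121, 251, 90, 45)
14 [421.458  94.773] [499.986 142.646] [78.528 47.874] ((460.80438232421875, 118.71360778808594), (77.90260314941406, 46.05653381347656), 1.4317615032196045)
19 [425.028  98.266] [501.99  145.185] [76.962 46.919] ((463.5896301269531, 121.72994995117188), (76.34883880615234, 45.13795471191406), 1.4316569566726685)
24 [428.598 101.76 ] [503.993 147.724] [75.395 45.964] ((466.374755859375, 124.74674224853516), (74.7951889038086, 44.21928405761719), 1.4323452711105347)
29 [432.168 105.254] [505.997 150.263] [73.829 45.009] ((469.16009521484375, 127.76261138916016), (73.24128723144531, 43.30078125), 1.4314346313476562)
(292, 140, 63, 61)
14 [577.238 192.854] [628.715 243.392] [51.477 50.538] ((602.9375610351562, 218.1180877685547), (51.37854766845703, 50.39055252075195), 1.2490473985671997)
19 [577.701 194.392] [628.151 243.922] [50.45 49.53] ((602.8878784179688, 219.15187072753906), (50.35383605957031, 49.38551330566406), 1.2490111589431763)
24 [578.164 195.929] [627.588 244.452] [49.423 48.522] ((602.8383178710938, 220.18565368652344), (49.329063415527344, 48.3804817199707), 1.248983383178711)
29 [578.627 197.467] [627.024 244.981] [48.397 47.514] ((602.7886962890625, 221.21942138671875), (48.30434799194336, 47.375450134277344), 1.2490702867507935)
(67, 137, 161, 70)
14 [391.448 184.85 ] [521.73  243.845] [130.282  58.995] ((456.46563720703125, 213.50619506835938), (129.55519104003906, 58.32965087890625), 1.2581636905670166)
19 [395.617 186.547] [523.3   244.366] [127.684  57.818] ((459.3374328613281, 214.6319580078125), (126.97119903564453, 57.166263580322266), 1.258172631263733)
24 [399.785 188.245] [524.87  244.886] [125.085  56.642] ((462.209228515625, 215.75772094726562), (124.3872299194336, 56.00287628173828), 1.2581570148468018)
29 [403.954 189.942] [526.441 245.407] [122.487  55.465] ((465.08099365234375, 216.8834991455078), (121.80326080322266, 54.839515686035156), 1.258164882659912)
```

```bash
python3 - <<'E'
from h import *
c=viewer.calibration("wrist");s=status.sense()
for z in (147,150):
    W=onz(c,[(284,276),(361,276),(322,242),(322,310)],z);print(W,W.mean(0)-s["ee_pos"])
E
```

```text
[[585.769 198.993 147.   ]
 [619.115 199.718 147.   ]
 [601.866 215.452 147.   ]
 [602.613 181.979 147.   ]] [ 0.508  5.286 23.649]
[[586.144 200.801 150.   ]
 [618.639 201.508 150.   ]
 [601.83  216.841 150.   ]
 [602.558 184.222 150.   ]] [ 0.46   7.093 26.649]
```

send_rows --pt "0.2 0.003 0.02 0.05 0 0 0" --pt "0.2 0 0.08 0.059 0 0 0" --pt "0.2 0 0.12 0 0 0 0" --pt "0.2 0 0.1 0 0 0 0" --pt "0.2 0 0.055 0 0 0 0"

```text
time: 5.98
ee_pos: [600.2, 216.9, 45.6]
tool_rot: [0.707, 0.007, -0.01, -0.707]
wrist_force: [0.0, 0.1, -2.0]
grip_width: 34.2
```

send_rows --pt "0.2 0 0.01 0 0 0 0" --pt "0.2 0 0.01 0 0 0 0" --pt "0.2 0 0.01 0 0 0 0" --pt "0.2 0 0 0 0 0 0" --pt "0.2 0 0 0 0 0 0"

```text
time: 6.6
ee_pos: [602.0, 216.4, 42.7]
tool_rot: [-0.707, -0.008, 0.008, 0.707]
wrist_force: [0.5, 0.6, -1.7]
grip_width: 34.0
```

send_rows --pt "0.2 0 0.007 0 0 0 0" --pt "0.2 0 0.006 0 0 0 0" --pt "0.2 0 0 0 0 0 0" --pt "0.2 0 0 0 0 0 0" --pt "0.2 0 0 0 0 0 0"

```text
time: 7.22
ee_pos: [601.9, 216.4, 40.2]
tool_rot: [-0.707, -0.008, 0.008, 0.707]
wrist_force: [-1.0, -0.4, 3.5]
grip_width: 34.4
```

send_rows --pt "0.5 0 0 0 0 0 0" --pt "0.7 0 0 0 0 0 0" --pt "0.7 0 -0.05 0 0 0 0" --pt "0.7 0 -0.15 0 0 0 0" --pt "0.7 0 -0.2 0 0 0 0"

```text
time: 7.85
ee_pos: [601.1, 216.1, 119.9]
tool_rot: [0.707, 0.008, -0.009, -0.707]
wrist_force: [0.3, 0.3, 0.4]
grip_width: 59.9
```

```bash
python3 - <<'E'
from h import *
c,im=wpic("w4")
plan(613,-216,150,0.022,10,0.9)
print(proj(c,(602.5,220,65)))
E
```

```text
from [604.648 217.408 127.437] yaw 0.023 turn -0.001 dist 43.40748642707301 per row; deg/row -0.008366700186443218 tilt [-0.003  0.     0.009] q [0.345 0.572 0.232 1.221 0.    1.892]
[[0.9, -0.001, -0.011, -0.217, -0.001, 0.0, 0.003], [0.9, -0.001, -0.011, -0.217, 0.0, 0.0, 0.0], [0.9, -0.001, -0.011, -0.217, 0.0, 0.0, 0.0], [0.9, -0.001, -0.011, -0.217, 0.0, 0.0, 0.0], [0.9, -0.001, -0.011, -0.217, 0.0, 0.0, 0.0]]
[[0.9, -0.001, -0.011, -0.217, 0.0, 0.0, 0.0], [0.9, -0.001, -0.011, -0.217, 0.0, 0.0, 0.0], [0.9, -0.001, -0.011, -0.217, 0.0, 0.0, 0.0], [0.9, -0.001, -0.011, -0.217, 0.0, 0.0, 0.0], [0.9, -0.001, -0.011, -0.217, 0.0, 0.0, 0.0]]
[[323.476 216.913]]
```

View pics/w4.png

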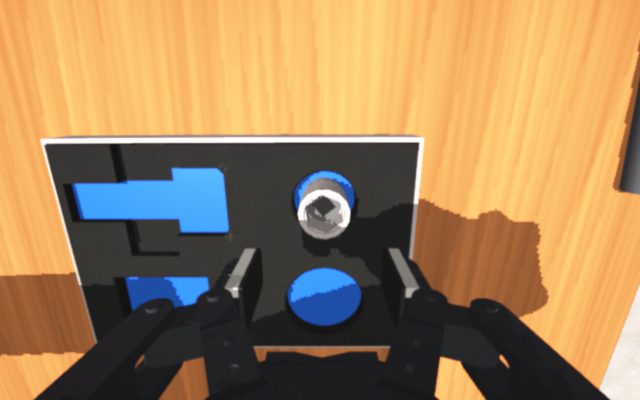

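send_rows --pt "0.8 0 -0.05 -0.12 -0.001 0 0.003" --pt "0.8 0 -0.05 -0.22 0 0 0" --pt "0.8 0 -0.02 -0.27 0 0 0" --pt "0.8 0 0 -0.27 0 0 0" --pt "0.8 0 0 -0.27 0 0 0"

```text
time: 8.52
ee_pos: [606.6, -16.3, 144.4]
tool_rot: [0.708, 0.004, -0.012, -0.706]
wrist_force: [0.0, -0.4, -0.0]
grip_width: 68.3
```

send_rows --pt "0.8 0 0 -0.27 0 0 0" --pt "0.8 0 0 -0.27 0 0 0" --pt "0.8 0 0 -0.25 0 0 0" --pt "0.8 0 0 -0.12 0 0 0" --pt "0.8 0 0 -0.05 0 0 0"

```text
time: 9.15
ee_pos: [611.1, -207.0, 144.6]
tool_rot: [0.708, 0.004, -0.011, -0.706]
wrist_force: [-0.8, 0.3, 0.1]
grip_width: 68.5
```

send_rows --pt "0.8 0 0 0 0 0 0" --pt "0.8 0 0 0 0 0 0" --pt "0.8 0 0 0 0 0 0" --pt "0.8 0 0 0 0 0 0" --pt "0.8 0 0 0 0 0 0"

```text
time: 9.78
ee_pos: [611.9, -205.0, 145.1]
tool_rot: [0.708, 0.005, -0.012, -0.706]
wrist_force: [0.0, -0.1, 0.1]
grip_width: 68.6
```

```bash
python3 - <<'E'
from h import *
c,im=wpic("w5")
plan(620,-216,22,0.022,5,0.8)
print(proj(c,(620,-216.3,58)))
E
```

```text
from [ 611.882 -205.128  145.025] yaw 0.024 turn -0.002 dist 24.754212856806966 per row; deg/row -0.02249446045184039 tilt [ 0.003  0.    -0.009] q [-0.321  0.581  0.294  1.292 -0.006  1.226]
[[0.8, 0.008, 0.123, -0.011, 0.001, 0.0, -0.003], [0.8, 0.008, 0.123, -0.011, 0.0, 0.0, 0.0], [0.8, 0.008, 0.123, -0.011, 0.0, 0.0, 0.0], [0.8, 0.008, 0.123, -0.011, 0.0, 0.0, 0.0], [0.8, 0.008, 0.123, -0.011, 0.0, 0.0, 0.0]]
[[331.983 220.852]]
```

View pics/w5.png

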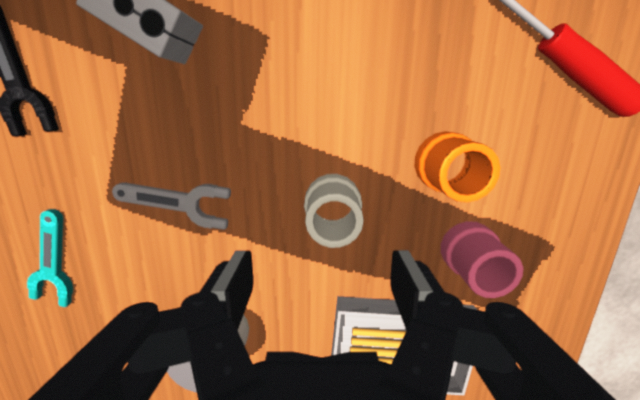

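send_rows --pt "0.8 0.02 0.09 -0.02 0.001 0 -0.003" --pt "0.8 0.02 0.14 -0.02 0 0 0" --pt "0.8 0.007 0.16 -0.01 0 0 0" --pt "0.8 0 0.15 0 0 0 0" --pt "0.8 0 0.07 0 0 0 0"

```text
time: 10.45
ee_pos: [619.9, -214.9, 20.8]
tool_rot: [-0.707, -0.007, 0.009, 0.707]
wrist_force: [0.5, -0.4, 0.2]
grip_width: 68.1
```

send_rows --pt "0.8 0 0 0 0 0 0" --pt "0.4 0 0 0 0 0 0" --pt "0.4 0 0 0 0 0 0" --pt "0.4 0 0 0 0 0 0" --pt "0.4 0 0 0 0 0 0" --squeeze 40

```text
time: 11.08
ee_pos: [622.7, -215.8, 24.9]
tool_rot: [0.708, 0.01, -0.007, -0.707]
wrist_force: [0.4, 1.0, 5.9]
grip_width: 45.7
```

send_rows --pt "0.4 0 -0.04 0 0 0 0" --pt "0.4 0 -0.1 0 0 0 0" --pt "0.4 0 -0.15 0 0 0 0" --pt "0.4 0 -0.15 0.05 0 0 0" --pt "0.4 0 -0.1 0.1 0 0 0"

```text
time: 11.7
ee_pos: [620.7, -185.4, 132.4]
tool_rot: [0.707, 0.008, -0.007, -0.707]
wrist_force: [1.0, 0.4, -1.7]
grip_width: 45.7
```

```bash
python3 - <<'E'
from h import *
plan(605,108,130,0.022,10,0.4)
E
```

```text
from [ 620.73  -185.431  132.367] yaw 0.022 turn 0.0 dist 29.38615976647504 per row; deg/row 0.00034862754196419673 tilt [ 0.    -0.     0.001] q [-0.29   0.586  0.27   1.253  0.     1.259]
[[0.4, -0.005, 0.001, 0.147, 0.0, 0.0, 0.0], [0.4, -0.005, 0.001, 0.147, 0.0, 0.0, 0.0], [0.4, -0.005, 0.001, 0.147, 0.0, 0.0, 0.0], [0.4, -0.005, 0.001, 0.147, 0.0, 0.0, 0.0], [0.4, -0.005, 0.001, 0.147, 0.0, 0.0, 0.0]]
[[0.4, -0.005, 0.001, 0.147, 0.0, 0.0, 0.0], [0.4, -0.005, 0.001, 0.147, 0.0, 0.0, 0.0], [0.4, -0.005, 0.001, 0.147, 0.0, 0.0, 0.0], [0.4, -0.005, 0.001, 0.147, 0.0, 0.0, 0.0], [0.4, -0.005, 0.001, 0.147, 0.0, 0.0, 0.0]]
```

send_rows --pt "0.4 -0.01 0 0.15 0 0 0" --pt "0.4 -0.01 0 0.2 0 0 0" --pt "0.4 -0.01 0 0.2 0 0 0" --pt "0.4 -0.01 0 0.2 0 0 0" --pt "0.4 -0.01 0 0.2 0 0 0"

```text
time: 12.32
ee_pos: [605.0, 6.7, 130.6]
tool_rot: [-0.707, -0.008, 0.009, 0.707]
wrist_force: [0.7, 0.0, -1.9]
grip_width: 46.0
```

send_rows --pt "0.4 0 0 0.2 0 0 0" --pt "0.4 0 0 0.2 0 0 0" --pt "0.4 0 0 0.07 0 0 0" --pt "0.4 0 0 0 0 0 0" --pt "0.4 0 0 0 0 0 0"

```text
time: 12.95
ee_pos: [603.7, 97.4, 130.8]
tool_rot: [0.707, 0.008, -0.008, -0.707]
wrist_force: [-0.1, -1.3, -0.3]
grip_width: 45.9
```

```bash
python3 - <<'E'
from h import *
c,im=wpic("w6")
plan(605,127.3,55,0.022,5,0.4)
print(proj(c,(604.9,127.3,19)))
E
```

```text
from [603.786  97.135 130.8  ] yaw 0.022 turn 0.0 dist 16.318174645737052 per row; deg/row 0.0011313137681250814 tilt [ 0.  0. -0.] q [ 0.16   0.517  0.148  1.202 -0.     1.709]
[[0.4, 0.002, 0.076, 0.03, 0.0, 0.0, 0.0], [0.4, 0.002, 0.076, 0.03, 0.0, 0.0, 0.0], [0.4, 0.002, 0.076, 0.03, 0.0, 0.0, 0.0], [0.4, 0.002, 0.076, 0.03, 0.0, 0.0, 0.0], [0.4, 0.002, 0.076, 0.03, 0.0, 0.0, 0.0]]
[[323.454 163.695]]
```

View pics/w6.png

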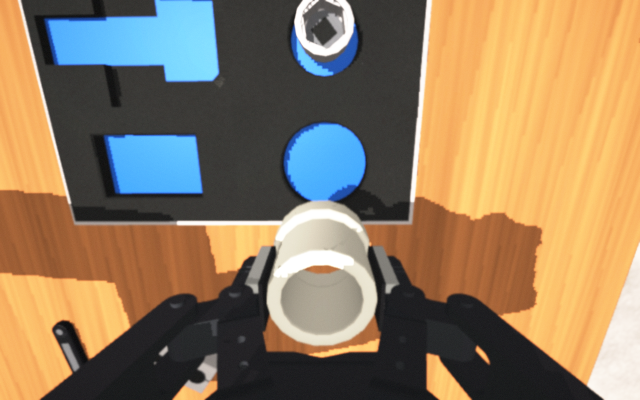

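```bash
python3 - <<'E'
from h import *
c=viewer.calibration("wrist");s=status.sense()
print(onz(c,(325,162),19))
for z in (162,165):
    W=onz(c,[(266.5,297),(376.5,297),(322,250),(322,345)],z);print(W.mean(0)-s["ee_pos"],W[1,0]-W[0,0],W[2,1]-W[3,1])
E
```

```text
[[606.305 128.447  19.   ]]
[ 0.443 -0.53  31.2  ] 45.67889742665125 46.0856794463395
[ 0.397  1.562 34.2  ] 44.43463034834144 44.83033185812998
```

send_rows --pt "0.4 0.01 0.02 0.08 0 0 0" --pt "0.4 0 0.08 0.074 0 0 0" --pt "0.4 0 0.12 0 0 0 0" --pt "0.4 0 0.1 0 0 0 0" --pt "0.4 0 0.07 0 0 0 0"

```text
time: 13.62
ee_pos: [603.9, 129.8, 50.5]
tool_rot: [0.707, 0.008, -0.01, -0.707]
wrist_force: [-0.8, -0.1, -0.7]
grip_width: 45.6
```

send_rows --pt "0.4 0 0.01 0 0 0 0" --pt "0.4 0 0.008 0 0 0 0" --pt "0.4 0 0 0 0 0 0" --pt "0.4 0 0 0 0 0 0" --pt "0.4 0 0 0 0 0 0"

```text
time: 14.25
ee_pos: [605.5, 129.2, 49.9]
tool_rot: [-0.707, -0.009, 0.008, 0.707]
wrist_force: [-0.2, 0.0, -1.4]
grip_width: 45.9
```

send_rows --pt "0.4 0 0.012 0 0 0 0" --pt "0.4 0 0.01 0 0 0 0" --pt "0.4 0 0 0 0 0 0" --pt "0.4 0 0 0 0 0 0" --pt "0.4 0 0 0 0 0 0"

```text
time: 14.88
ee_pos: [605.2, 129.2, 45.0]
tool_rot: [0.707, 0.008, -0.008, -0.707]
wrist_force: [-1.0, -0.1, -1.2]
grip_width: 45.9
```

send_rows --pt "0.4 0 0.005 0 0 0 0" --pt "0.4 0 0.004 0 0 0 0" --pt "0.4 0 0 0 0 0 0" --pt "0.4 0 0 0 0 0 0" --pt "0.4 0 0 0 0 0 0"

```text
time: 15.5
ee_pos: [605.3, 129.3, 43.9]
tool_rot: [-0.707, -0.009, 0.008, 0.707]
wrist_force: [-3.0, -0.7, 4.8]
grip_width: 45.6
```

send_rows --pt "0.7 0 0 0 0 0 0" --pt "0.8 0 0 0 0 0 0" --pt "0.8 0 -0.05 0 0 0 0" --pt "0.8 0 -0.15 0 0 0 0" --pt "0.8 0 -0.2 0 0 0 0"

```text
time: 16.12
ee_pos: [604.4, 129.0, 123.3]
tool_rot: [0.707, 0.007, -0.009, -0.707]
wrist_force: [-0.2, -0.4, -0.2]
grip_width: 68.0
```

send_rows --pt "0.8 0 -0.05 0 0 0 0" --pt "0.8 0 0 0 0 0 0" --pt "0.8 0 0 0 0 0 0" --pt "0.8 0 0 0 0 0 0" --pt "0.8 0 0 0 0 0 0"

```text
time: 16.75
ee_pos: [604.6, 129.1, 132.0]
tool_rot: [0.707, 0.008, -0.009, -0.707]
wrist_force: [0.6, 0.8, -0.7]
grip_width: 68.3
```

```bash
python3 - <<'E'
from h import *
c,im=wpic("w7")
plan(470,-66,150,1.02,10,0.8)
print(proj(c,(605.3,128,77)))
E
```

```text
from [604.792 129.124 132.318] yaw 0.023 turn 0.997 dist 23.781300183736317 per row; deg/row 5.709565541946677 tilt [ 0.     0.    -0.001] q [0.21  0.53  0.174 1.216 0.    1.758]
[[0.8, -0.07, -0.009, -0.096, 0.0, -0.032, 0.0], [0.8, -0.079, -0.009, -0.089, 0.0, -0.032, 0.0], [0.8, -0.087, -0.009, -0.08, 0.0, -0.032, 0.0], [0.8, -0.095, -0.009, -0.071, 0.0, -0.032, 0.0], [0.8, -0.101, -0.009, -0.061, 0.0, -0.032, 0.0]]
[[0.8, -0.107, -0.009, -0.051, 0.0, -0.032, 0.0], [0.8, -0.112, -0.009, -0.04, 0.0, -0.032, 0.0], [0.8, -0.115, -0.009, -0.029, 0.0, -0.032, 0.0], [0.8, -0.117, -0.009, -0.017, 0.0, -0.032, 0.0], [0.8, -0.118, -0.009, -0.005, 0.0, -0.032, 0.0]]
[[322.154 223.69 ]]
```

View pics/w7.png

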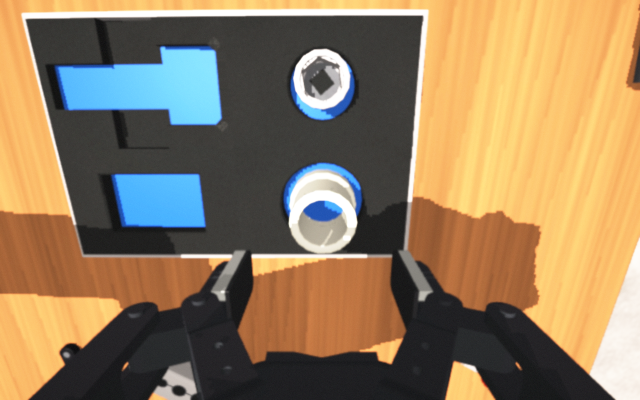

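Socket (322,80) and driver (322,222) both sit in their pockets, upright. Now the clamp.

send_rows --pt "0.7 -0.07 -0.009 -0.096 0 -0.032 0" --pt "0.7 -0.079 -0.009 -0.089 0 -0.032 0" --pt "0.7 -0.087 -0.009 -0.08 0 -0.032 0" --pt "0.7 -0.095 -0.009 -0.071 0 -0.032 0" --pt "0.7 -0.101 -0.009 -0.061 0 -0.032 0"

```text
time: 17.42
ee_pos: [537.4, 31.0, 142.0]
tool_rot: [0.682, 0.185, -0.185, -0.682]
wrist_force: [0.8, -0.5, 0.2]
grip_width: 60.0
```

send_rows --pt "0.7 -0.107 -0.009 -0.051 0 -0.032 0" --pt "0.7 -0.112 -0.009 -0.04 0 -0.032 0" --pt "0.7 -0.115 -0.009 -0.029 0 -0.032 0" --pt "0.7 -0.117 -0.009 -0.017 0 -0.032 0" --pt "0.7 -0.118 -0.009 -0.005 0 -0.032 0"

```text
time: 18.05
ee_pos: [470.6, -66.8, 151.1]
tool_rot: [0.615, 0.349, -0.349, -0.615]
wrist_force: [-0.5, -1.3, 0.7]
grip_width: 59.8
```

send_rows --pt "0.7 0 0 0 0 0 0" --pt "0.7 0 0 0 0 0 0" --pt "0.7 0 0 0 0 0 0" --pt "0.7 0 0 0 0 0 0" --pt "0.7 0 0 0 0 0 0"

```text
time: 18.68
ee_pos: [471.2, -65.9, 151.0]
tool_rot: [-0.615, -0.348, 0.348, 0.616]
wrist_force: [0.5, 0.4, 1.1]
grip_width: 59.9
```

```bash
python3 - <<'E'
from h import *
c,im=wpic("w8")
plan(470,-66,18,1.02,5,0.7)
print(proj(c,(470,-66,44)))
E
```

```text
from [471.206 -65.968 151.036] yaw 1.029 turn -0.009 dist 26.60839135609269 per row; deg/row -0.10463894984747299 tilt [-0. -0. -0.] q [-0.139  0.246 -0.205  1.12   0.     0.403]
[[0.7, -0.001, 0.133, 0.001, 0.0, 0.001, 0.0], [0.7, -0.001, 0.133, 0.001, 0.0, 0.001, 0.0], [0.7, -0.001, 0.133, 0.001, 0.0, 0.001, 0.0], [0.7, -0.001, 0.133, 0.001, 0.0, 0.001, 0.0], [0.7, -0.001, 0.133, 0.001, 0.0, 0.001, 0.0]]
[[320.146 198.307]]
```

View pics/w8.png

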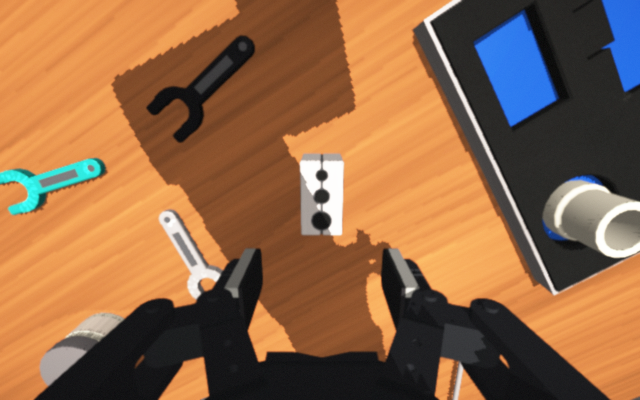

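send_rows --pt "0.7 0 0.09 0 0 0.003 0" --pt "0.7 0 0.15 0 0 0 0" --pt "0.7 0 0.17 0 0 0 0" --pt "0.7 0 0.16 0 0 0 0" --pt "0.7 0 0.08 0 0 0 0"

```text
time: 19.35
ee_pos: [469.9, -66.0, 19.3]
tool_rot: [-0.617, -0.344, 0.346, 0.618]
wrist_force: [0.4, 0.7, 1.1]
grip_width: 59.7
```

send_rows --pt "0.7 0 0 0 0 0 0" --pt "0.2 0 0 0 0 0 0" --pt "0.2 0 0 0 0 0 0" --pt "0.2 0 0 0 0 0 0" --pt "0.2 0 0 0 0 0 0" --squeeze 60

```text
time: 19.98
ee_pos: [472.2, -66.4, 22.3]
tool_rot: [0.618, 0.346, -0.344, -0.617]
wrist_force: [-0.2, -0.5, 6.2]
grip_width: 34.4
```

send_rows --pt "0.2 0 -0.04 0 0 0 0" --pt "0.2 0 -0.1 0 0 0 0" --pt "0.2 0 -0.15 0 0 0 0" --pt "0.2 0 -0.15 0 0 0 0" --pt "0.2 0 -0.1 0 0 0 0"

```text
time: 20.6
ee_pos: [471.1, -66.2, 130.5]
tool_rot: [0.617, 0.345, -0.345, -0.617]
wrist_force: [0.1, -0.5, -2.2]
grip_width: 35.1
```

```bash
python3 - <<'E'
from h import *
plan(470,90,130,1.593,5,0.2)
E
```

```text
from [471.053 -66.192 130.509] yaw 1.019 turn 0.574 dist 31.239322675355986 per row; deg/row 6.573697529606873 tilt [ 0. -0.  0.] q [-0.14   0.264 -0.239  1.068  0.     0.412]
[[0.2, 0.132, 0.001, 0.083, 0.0, -0.037, 0.0], [0.2, 0.141, 0.001, 0.067, 0.0, -0.037, 0.0], [0.2, 0.148, 0.001, 0.05, 0.0, -0.037, 0.0], [0.2, 0.153, 0.001, 0.033, 0.0, -0.037, 0.0], [0.2, 0.155, 0.001, 0.015, 0.0, -0.037, 0.0]]
```

send_rows --pt "0.2 0.132 0.001 0.083 0 -0.037 0" --pt "0.2 0.141 0.001 0.067 0 -0.037 0" --pt "0.2 0.148 0.001 0.05 0 -0.037 0" --pt "0.2 0.153 0.001 0.033 0 -0.037 0" --pt "0.2 0.155 0.001 0.015 0 -0.037 0"

```text
time: 21.22
ee_pos: [469.0, 90.8, 128.0]
tool_rot: [-0.491, -0.508, 0.509, 0.492]
wrist_force: [0.3, -0.2, -0.9]
grip_width: 34.6
```

send_rows --pt "0.2 0 0 0 0 0 0" --pt "0.2 0 0 0 0 0 0" --pt "0.2 0 0 0 0 0 0" --pt "0.2 0 0 0 0 0 0" --pt "0.2 0 0 0 0 0 0"

```text
time: 21.85
ee_pos: [469.7, 89.4, 128.2]
tool_rot: [-0.493, -0.507, 0.507, 0.493]
wrist_force: [-0.4, -0.6, -2.0]
grip_width: 34.6
```

```bash
python3 - <<'E'
from h import *
c,im=wpic("w9")
plan(464.8,124,52,1.593,5,0.2)
print(proj(c,[(464.8,124,33),(464.8,124,19)]))
E
```

```text
from [469.709  89.451 128.149] yaw 1.6 turn -0.007 dist 16.752783472001052 per row; deg/row -0.07682025673737736 tilt [-0. -0. -0.] q [ 0.188  0.271 -0.236  1.064 -0.     0.159]
[[0.2, 0.035, 0.076, 0.004, 0.0, 0.0, 0.0], [0.2, 0.035, 0.076, 0.004, 0.0, 0.0, 0.0], [0.2, 0.035, 0.076, 0.004, 0.0, 0.0, 0.0], [0.2, 0.035, 0.076, 0.004, 0.0, 0.0, 0.0], [0.2, 0.035, 0.076, 0.004, 0.0, 0.0, 0.0]]
[[364.523 198.801]
 [362.308 193.992]]
```

View pics/w9.png

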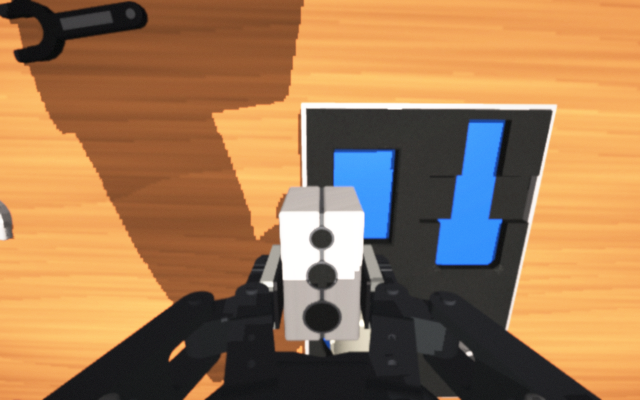

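```bash
python3 - <<'E'
from h import *
c=viewer.calibration("wrist");s=status.sense()
for z in (147,150):
    W=onz(c,[(281,213),(363,211),(360.5,338),(285,340)],z);print(W[:,:2],W.mean(0)-s["ee_pos"])
E
```

```text
[[437.919  71.679]
 [436.053 106.168]
 [501.17  109.476]
 [503.384  72.866]] [-0.077  0.597 18.851]
[[436.844  72.065]
 [435.024 105.709]
 [498.546 108.936]
 [500.705  73.223]] [-1.929  0.533 21.851]
```

send_rows --pt "0.2 0.09 0.02 0.016 0 0.002 0" --pt "0.2 0.082 0.08 0 0 0 0" --pt "0.2 0 0.12 0 0 0 0" --pt "0.2 0 0.1 0 0 0 0" --pt "0.2 0 0.07 0 0 0 0"

```text
time: 22.52
ee_pos: [465.2, 124.0, 49.2]
tool_rot: [-0.494, -0.506, 0.506, 0.494]
wrist_force: [0.6, -0.2, -1.8]
grip_width: 35.1
```

send_rows --pt "0.2 0 0.01 0 0 0 0" --pt "0.2 0 0.01 0 0 0 0" --pt "0.2 0 0 0 0 0 0" --pt "0.2 0 0 0 0 0 0" --pt "0.2 0 0 0 0 0 0"

```text
time: 23.15
ee_pos: [465.9, 124.2, 46.5]
tool_rot: [0.494, 0.506, -0.506, -0.494]
wrist_force: [0.0, -0.3, -1.8]
grip_width: 35.0
```

send_rows --pt "0.2 0 0.01 0 0 0 0" --pt "0.2 0 0.01 0 0 0 0" --pt "0.2 0 0 0 0 0 0" --pt "0.2 0 0 0 0 0 0" --pt "0.2 0 0 0 0 0 0"

```text
time: 23.78
ee_pos: [465.7, 124.2, 42.2]
tool_rot: [0.494, 0.506, -0.506, -0.494]
wrist_force: [0.1, -0.6, -1.9]
grip_width: 35.1
```

send_rows --pt "0.2 0 0.005 0 0 0 0" --pt "0.2 0 0.003 0 0 0 0" --pt "0.2 0 0 0 0 0 0" --pt "0.2 0 0 0 0 0 0" --pt "0.2 0 0 0 0 0 0"

```text
time: 24.4
ee_pos: [465.7, 124.2, 41.3]
tool_rot: [0.494, 0.506, -0.506, -0.494]
wrist_force: [-2.1, -1.8, 5.4]
grip_width: 34.8
```

send_rows --pt "0.55 0 0 0 0 0 0" --pt "0.65 0 0 0 0 0 0" --pt "0.65 0 -0.05 0 0 0 0" --pt "0.65 0 -0.15 0 0 0 0" --pt "0.65 0 -0.2 0 0 0 0"

```text
time: 25.02
ee_pos: [464.8, 124.0, 121.1]
tool_rot: [-0.494, -0.505, 0.506, 0.494]
wrist_force: [0.8, 0.6, 0.7]
grip_width: 55.5
```

send_rows --pt "0.65 0 -0.05 0 0 0 0" --pt "0.65 0 0 0 0 0 0" --pt "0.65 0 0 0 0 0 0" --pt "0.65 0 0 0 0 0 0" --pt "0.65 0 0 0 0 0 0"

```text
time: 25.65
ee_pos: [465.0, 124.0, 129.6]
tool_rot: [-0.494, -0.505, 0.506, 0.494]
wrist_force: [-0.3, -0.8, -0.3]
grip_width: 55.5
```

```bash
python3 - <<'E'
from h import *
c,im=wpic("w10")
plan(468,-215,120,1.44,10,0.6)
print(proj(c,(464.8,124,63)))
E
```

```text
from [465.174 124.05  129.843] yaw 1.594 turn -0.154 dist 33.92049452832881 per row; deg/row -0.8839627929265242 tilt [-0.001 -0.    -0.   ] q [ 0.261  0.276 -0.223  1.072 -0.     0.237]
[[0.6, -0.17, 0.005, 0.003, 0.0, 0.005, 0.0], [0.6, -0.17, 0.005, 0.0, 0.0, 0.005, 0.0], [0.6, -0.17, 0.005, -0.003, 0.0, 0.005, 0.0], [0.6, -0.169, 0.005, -0.005, 0.0, 0.005, 0.0], [0.6, -0.169, 0.005, -0.008, 0.0, 0.005, 0.0]]
[[0.6, -0.169, 0.005, -0.011, 0.0, 0.005, 0.0], [0.6, -0.169, 0.005, -0.013, 0.0, 0.005, 0.0], [0.6, -0.169, 0.005, -0.016, 0.0, 0.005, 0.0], [0.6, -0.169, 0.005, -0.018, 0.0, 0.005, 0.0], [0.6, -0.168, 0.005, -0.021, 0.0, 0.005, 0.0]]
[[321.19  215.481]]
```

View pics/w10.png

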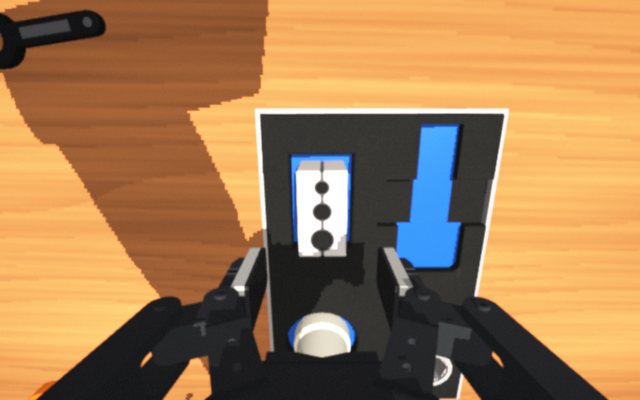

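Clamp is set in its pocket, squared up at (322,210). Now the spanner.

send_rows --pt "0.6 -0.17 0.005 0.003 0 0.005 0" --pt "0.6 -0.17 0.005 0 0 0.005 0" --pt "0.6 -0.17 0.005 -0.003 0 0.005 0" --pt "0.6 -0.17 0.005 -0.005 0 0.005 0" --pt "0.6 -0.17 0.005 -0.008 0 0.005 0"

```text
time: 26.32
ee_pos: [466.7, -47.0, 125.3]
tool_rot: [-0.514, -0.486, 0.486, 0.514]
wrist_force: [-0.5, 0.2, 0.5]
grip_width: 51.1
```

send_rows --pt "0.6 -0.17 0.005 -0.011 0 0.005 0" --pt "0.6 -0.17 0.005 -0.013 0 0.005 0" --pt "0.6 -0.17 0.005 -0.016 0 0.005 0" --pt "0.6 -0.17 0.005 -0.018 0 0.005 0" --pt "0.6 -0.16 0.005 -0.021 0 0.005 0"

```text
time: 26.95
ee_pos: [467.9, -215.8, 120.2]
tool_rot: [-0.532, -0.465, 0.465, 0.533]
wrist_force: [-0.2, -1.1, 0.1]
grip_width: 51.4
```

send_rows --pt "0.6 0 0 0 0 0 0" --pt "0.6 0 0 0 0 0 0" --pt "0.6 0 0 0 0 0 0" --pt "0.6 0 0 0 0 0 0" --pt "0.6 0 0 0 0 0 0"

```text
time: 27.58
ee_pos: [468.2, -214.1, 120.6]
tool_rot: [0.532, 0.466, -0.466, -0.532]
wrist_force: [-0.2, -1.2, -0.2]
grip_width: 51.1
```

```bash
python3 - <<'E'
from h import *
c,im=wpic("w11")
plan(466,-219,5,1.44,5,0.6)
print(proj(c,(466,-219,9)))
E
```

```text
from [ 468.22  -214.287  120.641] yaw 1.438 turn 0.002 dist 23.15170043380629 per row; deg/row 0.023995341554555315 tilt [ 0.  0. -0.] q [-0.429  0.345 -0.151  1.074  0.    -0.296]
[[0.6, -0.005, 0.116, 0.002, 0.0, 0.0, 0.0], [0.6, -0.005, 0.116, 0.002, 0.0, 0.0, 0.0], [0.6, -0.005, 0.116, 0.002, 0.0, 0.0, 0.0], [0.6, -0.005, 0.116, 0.002, 0.0, 0.0, 0.0], [0.6, -0.005, 0.116, 0.002, 0.0, 0.0, 0.0]]
[[315.163 195.903]]
```

View pics/w11.png

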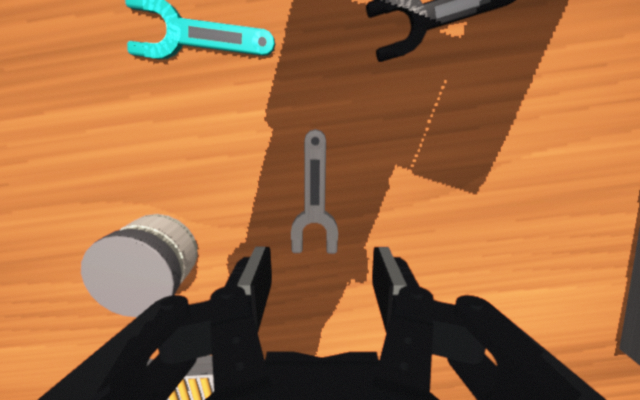

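```bash
python3 - <<'E'
from h import *
c=viewer.calibration("wrist")
P=onz(c,[(315.2,129.5),(314.7,252.5),(305,185),(325.5,185)],9);print(P,np.linalg.norm(P[0]-P[1]),np.linalg.norm(P[2]-P[3]),P[0]+(P[1]-P[0])*56/111)
E
```

```text
[[ 411.018 -211.377    9.   ]
 [ 518.918 -226.972    9.   ]
 [ 455.325 -226.303    9.   ]
 [ 457.633 -209.115    9.   ]] 109.02103917888421 17.343020646813738 [ 465.454 -219.245    9.   ]
```

send_rows --pt "0.6 -0.013 0.08 0.01 0 0.0035 0" --pt "0.6 -0.013 0.14 0 0 0 0" --pt "0.6 0 0.16 0 0 0 0" --pt "0.6 0 0.13 0 0 0 0" --pt "0.6 0 0.05 0 0 0 0"

```text
time: 28.25
ee_pos: [464.3, -218.9, 7.1]
tool_rot: [-0.534, -0.462, 0.463, 0.536]
wrist_force: [-0.2, 0.3, -0.5]
grip_width: 51.2
```

send_rows --pt "0.6 0 0 0 0 0 0" --pt "0.6 0 0 0 0 0 0" --pt "0.6 0 0 0 0 0 0" --pt "0.6 0 0 0 0 0 0" --pt "0.6 0 0 0 0 0 0"

```text
time: 28.88
ee_pos: [465.6, -219.6, 8.9]
tool_rot: [0.535, 0.463, -0.462, -0.535]
wrist_force: [0.2, 0.1, 0.5]
grip_width: 51.1
```

send_rows --pt "0.6 0 0.015 0 0 0 0" --pt "0.6 0 0.013 0 0 0 0" --pt "0.4 0 0 0 0 0 0" --pt "0.3 0 0 0 0 0 0" --pt "0.2 0 0 0 0 0 0" --squeeze 60

```text
time: 29.5
ee_pos: [465.4, -219.6, 3.0]
tool_rot: [0.535, 0.463, -0.463, -0.535]
wrist_force: [-0.4, -0.5, -0.8]
grip_width: 17.4
```

send_rows --pt "0.05 0 0 0 0 0 0" --pt "0.05 0 0 0 0 0 0" --pt "0.05 0 0 0 0 0 0" --pt "0.05 0 0 0 0 0 0" --pt "0.05 0 0 0 0 0 0"

```text
time: 30.12
ee_pos: [465.5, -219.7, 3.2]
tool_rot: [0.535, 0.463, -0.463, -0.535]
wrist_force: [-1.4, 0.4, 5.0]
grip_width: 15.9
```

send_rows --pt "0.05 0 -0.04 0 0 0 0" --pt "0.05 0 -0.1 0 0 0 0" --pt "0.05 0 -0.15 0 0 0 0" --pt "0.05 0 -0.15 0 0 0 0" --pt "0.05 0 -0.1 0 0 0 0"

```text
time: 30.75
ee_pos: [465.7, -219.6, 112.2]
tool_rot: [0.535, 0.463, -0.462, -0.535]
wrist_force: [0.4, -0.4, -1.8]
grip_width: 15.4
```

```bash
python3 - <<'E'
from h import *
c,im=wpic("w12")
plan(463,190,130,1.593,15,0.05)
E
```

```text
from [ 467.044 -220.232  114.546] yaw 1.426 turn 0.167 dist 27.369530719227512 per row; deg/row 0.6368260748930605 tilt [ 0.005  0.    -0.001] q [-0.441  0.35  -0.161  1.054  0.    -0.296]
[[0.05, 0.135, -0.005, 0.021, 0.001, -0.004, 0.0], [0.05, 0.135, -0.005, 0.02, 0.0, -0.004, 0.0], [0.05, 0.136, -0.005, 0.018, 0.0, -0.004, 0.0], [0.05, 0.136, -0.005, 0.017, 0.0, -0.004, 0.0], [0.05, 0.136, -0.005, 0.015, 0.0, -0.004, 0.0]]
[[0.05, 0.136, -0.005, 0.013, 0.0, -0.004, 0.0], [0.05, 0.136, -0.005, 0.012, 0.0, -0.004, 0.0], [0.05, 0.136, -0.005, 0.01, 0.0, -0.004, 0.0], [0.05, 0.136, -0.005, 0.009, 0.0, -0.004, 0.0], [0.05, 0.137, -0.005, 0.007, 0.0, -0.004, 0.0]]
[[0.05, 0.137, -0.005, 0.006, 0.0, -0.004, 0.0], [0.05, 0.137, -0.005, 0.004, 0.0, -0.004, 0.0], [0.05, 0.137, -0.005, 0.003, 0.0, -0.004, 0.0], [0.05, 0.137, -0.005, 0.001, 0.0, -0.004, 0.0], [0.05, 0.137, -0.005, 0.0, 0.0, -0.004, 0.0]]
```

View pics/w12.png

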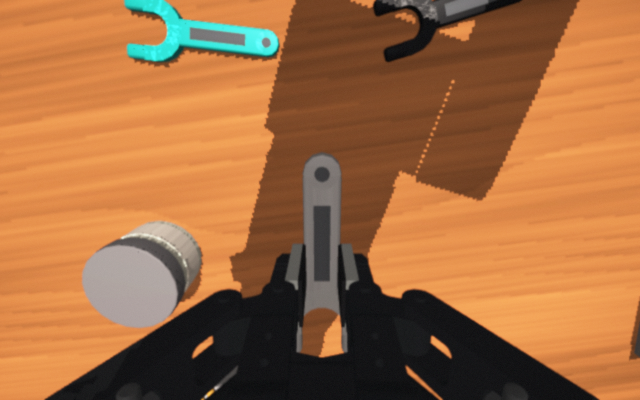

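send_rows --pt "0.05 0.135 -0.01 0.021 0 -0.004 0" --pt "0.05 0.135 -0.01 0.02 0 -0.004 0" --pt "0.05 0.136 -0.01 0.018 0 -0.004 0" --pt "0.05 0.136 -0.01 0.017 0 -0.004 0" --pt "0.05 0.136 -0.01 0.015 0 -0.004 0"

```text
time: 31.42
ee_pos: [462.9, -81.7, 120.2]
tool_rot: [-0.52, -0.479, 0.479, 0.52]
wrist_force: [0.3, 0.2, -1.6]
grip_width: 15.5
```

send_rows --pt "0.05 0.136 -0.005 0.013 0 -0.004 0" --pt "0.05 0.136 -0.005 0.012 0 -0.004 0" --pt "0.05 0.136 -0.005 0.01 0 -0.004 0" --pt "0.05 0.136 0 0.009 0 -0.004 0" --pt "0.05 0.137 0 0.007 0 -0.004 0"

```text
time: 32.05
ee_pos: [460.4, 54.7, 123.2]
tool_rot: [-0.504, -0.495, 0.496, 0.505]
wrist_force: [1.2, 0.6, -2.6]
grip_width: 15.9
```

send_rows --pt "0.05 0.137 0 0.006 0 -0.004 0" --pt "0.05 0.137 0 0.004 0 -0.004 0" --pt "0.05 0.137 0 0.003 0 -0.004 0" --pt "0.05 0.11 0 0 0 -0.004 0" --pt "0.05 0.05 0 0 0 0 0"

```text
time: 32.67
ee_pos: [457.7, 168.9, 123.2]
tool_rot: [-0.492, -0.508, 0.508, 0.492]
wrist_force: [0.8, 0.1, -2.3]
grip_width: 15.6
```

send_rows --pt "0.05 0 0 0 0 0 0" --pt "0.05 0 0 0 0 0 0" --pt "0.05 0 0 0 0 0 0" --pt "0.05 0 0 0 0 0 0" --pt "0.05 0 0 0 0 0 0"

```text
time: 33.3
ee_pos: [458.3, 167.7, 124.0]
tool_rot: [0.492, 0.508, -0.508, -0.492]
wrist_force: [-0.2, -1.2, -1.1]
grip_width: 15.5
```

```bash
python3 - <<'E'
from h import *
c,im=wpic("w13")
plan(462.7,216,45,1.593,5,0.05)
L=lambda x,y,z:(462.7+x*np.cos(.0225)-y*np.sin(.0225),216+x*np.sin(.0225)+y*np.cos(.0225),z)
print(proj(c,[L(-63,-16,24),L(-63,16,24),L(7,-16,24),L(7,16,24)]))
E
```

```text
from [458.267 167.832 123.98 ] yaw 1.602 turn -0.009 dist 18.52316509695693 per row; deg/row -0.09982913616558597 tilt [ 0.  0. -0.] q [ 0.351  0.293 -0.217  1.061 -0.     0.32 ]
[[0.05, 0.048, 0.079, -0.006, 0.0, 0.001, 0.0], [0.05, 0.048, 0.079, -0.006, 0.0, 0.001, 0.0], [0.05, 0.048, 0.079, -0.006, 0.0, 0.001, 0.0], [0.05, 0.048, 0.079, -0.006, 0.0, 0.001, 0.0], [0.05, 0.048, 0.079, -0.006, 0.0, 0.001, 0.0]]
[[363.691 130.361]
 [405.358 130.745]
 [359.641 216.251]
 [397.967 216.515]]
```

View pics/w13.png

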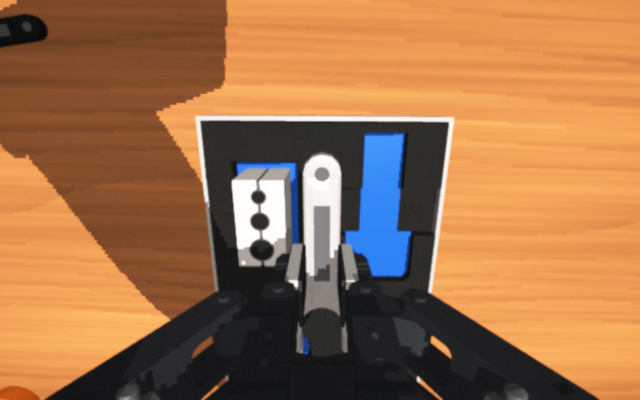

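```bash
python3 - <<'E'
from h import *
c=viewer.calibration("wrist");s=status.sense()
im=cv2.imread("pics/w13.png");cv2.imwrite("pics/w13c.png",cv2.resize(im[115:290,290:460],None,fx=4,fy=3.4,interpolation=cv2.INTER_CUBIC))
L=lambda x,y,z:(462.7+x*np.cos(.0225)-y*np.sin(.0225),216+x*np.sin(.0225)+y*np.cos(.0225),z)
print(proj(c,[L(62,-28,24),L(62,28,24),L(62,28,33),L(-63,16,33),L(20,28,24)]))
h=cv2.cvtColor(im,cv2.COLOR_BGR2HSV);m=cv2.inRange(h,(98,120,60),(125,255,255));m[:,:345]=0
q=max(cv2.findContours(m,cv2.RETR_EXTERNAL,cv2.CHAIN_APPROX_NONE)[0],key=cv2.contourArea)
W=onz(c,q[:,0],24)[:,:2].astype(np.float32);print(cv2.minAreaRect(W))
# spanner handle end in hand, top surface z = tcp-3+9
print(onz(c,[(321.5,153),(303,185),(340.5,185)],s["ee_pos"][2]+6)-s["ee_pos"])
E
```

```text
[[343.217 274.461]
 [406.226 274.811]
 [408.966 280.303]
 [408.428 131.748]
 [410.734 231.06 ]]
((463.9490051269531, 216.2598114013672), (126.37332916259766, 56.26811218261719), 1.8126119375228882)
[[-55.618  -1.495   6.   ]
 [-40.897  -9.425   6.   ]
 [-41.411   7.542   6.   ]]
```

View pics/w13c.png

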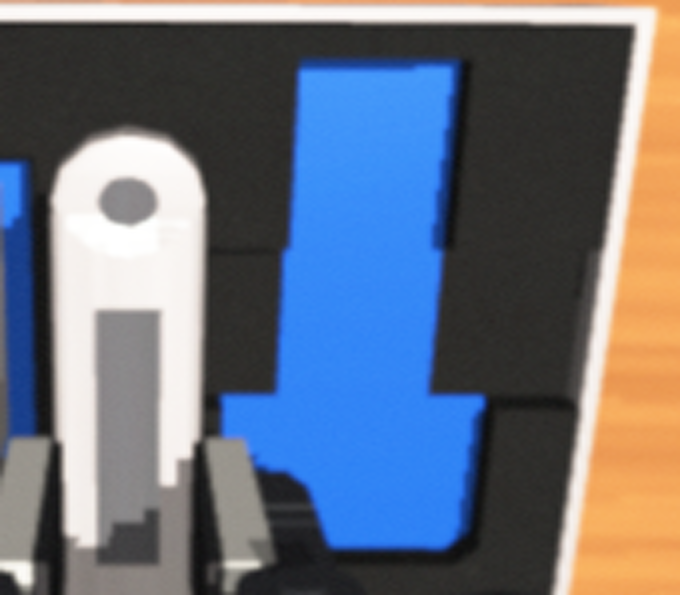

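send_rows --pt "0.05 0.12 0 -0.018 0 0.003 0" --pt "0.05 0.121 0.06 -0.018 0 0 0" --pt "0.05 0 0.13 0 0 0 0" --pt "0.05 0 0.12 0 0 0 0" --pt "0.05 0 0.07 0 0 0 0"

```text
time: 33.98
ee_pos: [463.4, 216.2, 46.7]
tool_rot: [-0.494, -0.505, 0.506, 0.495]
wrist_force: [0.0, 1.0, -1.7]
grip_width: 15.6
```

send_rows --pt "0.05 0 0 0 0 0 0" --pt "0.05 0 0 0 0 0 0" --pt "0.05 0 0 0 0 0 0" --pt "0.05 0 0 0 0 0 0" --pt "0.05 0 0 0 0 0 0"

```text
time: 34.6
ee_pos: [464.3, 216.5, 48.3]
tool_rot: [0.495, 0.506, -0.505, -0.494]
wrist_force: [-0.2, -0.3, -1.8]
grip_width: 15.6
```

```bash
python3 - <<'E'
from h import *
c,im=wpic("w14")
plan(464,216.2,30,1.593,5,0.05)
E
```

```text
from [464.282 216.48   48.209] yaw 1.593 turn 0.0 dist 3.6426734657165447 per row; deg/row 0.004163921173455294 tilt [ 0. -0.  0.] q [ 0.436  0.42  -0.254  0.896  0.     0.414]
[[0.05, 0.0, 0.018, 0.0, 0.0, 0.0, 0.0], [0.05, 0.0, 0.018, 0.0, 0.0, 0.0, 0.0], [0.05, 0.0, 0.018, 0.0, 0.0, 0.0, 0.0], [0.05, 0.0, 0.018, 0.0, 0.0, 0.0, 0.0], [0.05, 0.0, 0.018, 0.0, 0.0, 0.0, 0.0]]
```

View pics/w14.png

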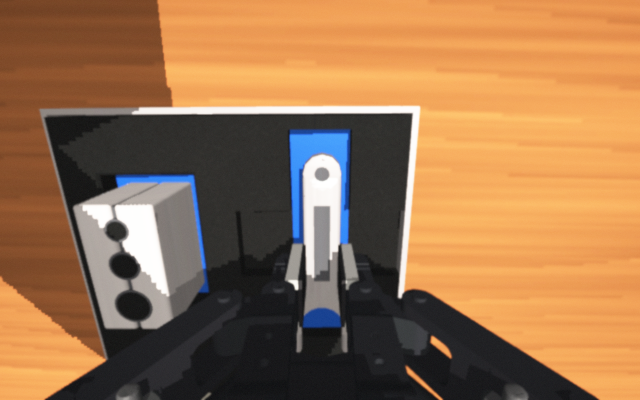

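send_rows --pt "0.05 0 0.025 0 0 0 0" --pt "0.05 0 0.03 0 0 0 0" --pt "0.05 0 0.025 0 0 0 0" --pt "0.05 0 0.01 0 0 0 0" --pt "0.05 0 0 0 0 0 0"

```text
time: 35.28
ee_pos: [464.0, 216.3, 29.6]
tool_rot: [-0.494, -0.505, 0.506, 0.495]
wrist_force: [-0.1, -0.1, -2.4]
grip_width: 15.5
```

send_rows --pt "0.05 0 0.005 0 0 0 0" --pt "0.05 0 0.005 0 0 0 0" --pt "0.05 0 0 0 0 0 0" --pt "0.05 0 0 0 0 0 0" --pt "0.05 0 0 0 0 0 0"

```text
time: 35.9
ee_pos: [464.2, 216.4, 28.0]
tool_rot: [0.495, 0.505, -0.505, -0.494]
wrist_force: [-0.1, 0.3, -1.8]
grip_width: 16.0
```

send_rows --pt "0.05 0 0.004 0 0 0 0" --pt "0.05 0 0.003 0 0 0 0" --pt "0.05 0 0 0 0 0 0" --pt "0.05 0 0 0 0 0 0" --pt "0.05 0 0 0 0 0 0"

```text
time: 36.52
ee_pos: [464.3, 216.5, 27.2]
tool_rot: [0.495, 0.506, -0.505, -0.494]
wrist_force: [-1.7, -1.5, 6.4]
grip_width: 16.0
```

send_rows --pt "0.3 0 0 0 0 0 0" --pt "0.4 0 0 0 0 0 0" --pt "0.45 0 0 0 0 0 0" --pt "0.45 0 -0.03 0 0 0 0" --pt "0.45 0 -0.06 0 0 0 0"

```text
time: 37.15
ee_pos: [463.8, 216.2, 44.7]
tool_rot: [-0.494, -0.505, 0.506, 0.495]
wrist_force: [0.1, 0.3, 0.0]
grip_width: 38.5
```

send_rows --pt "0.45 0 -0.12 0 0 0 0" --pt "0.45 0 -0.2 0 0 0 0" --pt "0.45 0 -0.2 0 0 0 0" --pt "0.45 0 -0.1 0 0 0 0" --pt "0.45 0 0 0 0 0 0"

```text
time: 37.78
ee_pos: [465.6, 217.1, 171.2]
tool_rot: [0.495, 0.507, -0.504, -0.494]
wrist_force: [0.8, -0.0, 0.3]
grip_width: 38.6
```

send_rows --pt "0.45 -0.2 0 -0.1 0 0 0" --pt "0.45 -0.25 0 -0.1 0 0 0" --pt "0.45 -0.25 0 0 0 0 0" --pt "0.45 -0.2 0 0 0 0 0" --pt "0.45 -0.1 0 0 0 0 0"

```text
time: 38.4
ee_pos: [507.5, 15.2, 167.2]
tool_rot: [-0.495, -0.504, 0.506, 0.496]
wrist_force: [-0.2, 1.1, -0.2]
grip_width: 38.3
```

send_rows --pt "0.45 -0.2 0 0 0 0 0" --pt "0.45 -0.25 0 0 0 0 0" --pt "0.45 -0.2 0 0 0 0 0" --pt "0.45 0 0 0 0 0 0" --pt "0.45 0 0 0 0 0 0"

```text
time: 39.02
ee_pos: [510.6, -112.3, 167.6]
tool_rot: [-0.494, -0.505, 0.506, 0.495]
wrist_force: [-0.7, 0.9, 0.8]
grip_width: 38.4
```

```bash
python3 - <<'E'
from h import *
print(status.sense()["ee_pos"])
t=viewer.get_image("top");s=viewer.get_image("scene")
cv2.imwrite("pics/te.png",cv2.resize(t[145:285,175:275],None,fx=4,fy=4,interpolation=cv2.INTER_CUBIC))
cv2.imwrite("pics/tf.png",t)
cv2.imwrite("pics/se.png",cv2.resize(s[150:270,350:480],None,fx=5,fy=5,interpolation=cv2.INTER_CUBIC))
d=lambda a,b:np.abs(a.astype(int)-b).mean()
t0=cv2.imread("pics/top0.png");print("dish",d(t[115:182,426:471],t0[115:182,426:471]),"pot",d(t[208:246,430:470],t0[208:246,430:470]))
T=viewer.calibration("top")
print(proj(T,[(602.8,219.3,65),(605.3,128,77),(464.8,124,63),(464.2,216.3,33)]))
E
```

```text
[ 510.63  -112.303  167.598]
dish 15.563736871199557 pot 13.230701754385965
[[200.324 180.459]
 [238.056 178.439]
 [238.81  240.069]
 [202.493 240.738]]
```

View pics/te.png

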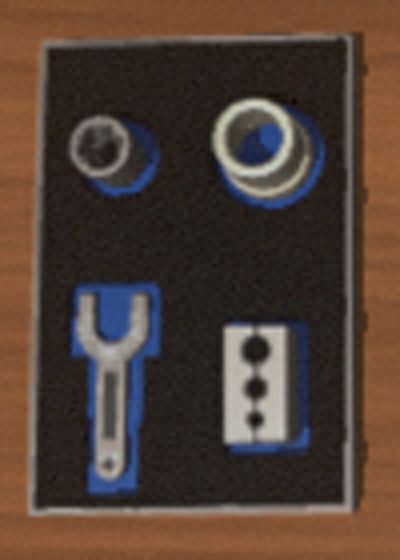

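View pics/tf.png

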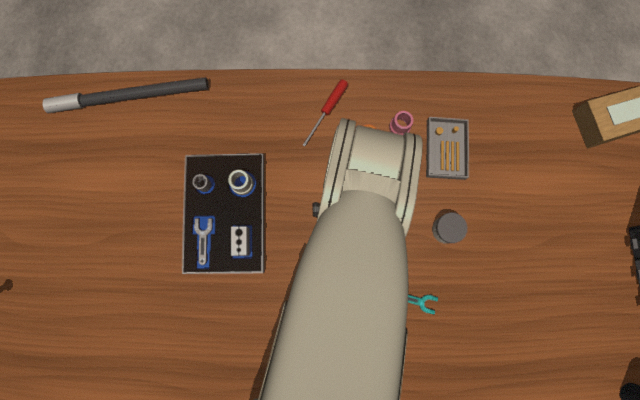

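View pics/se.png

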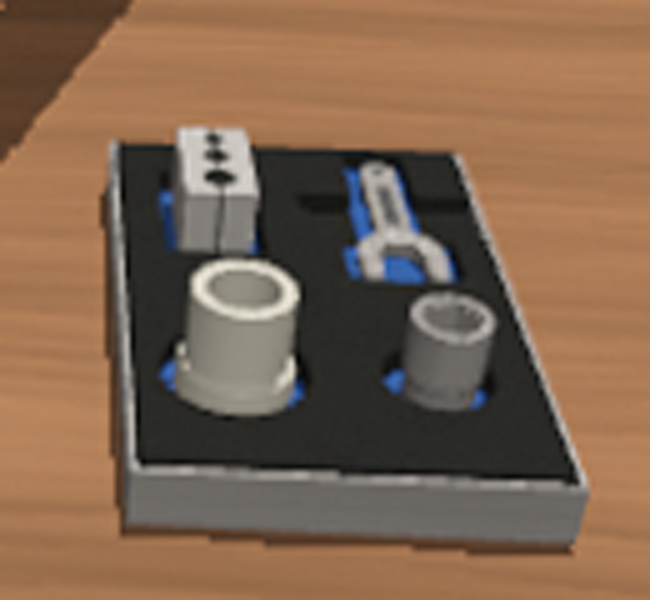

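```bash
python3 - <<'E'
from h import *
job.job_done()
E
```

```text
the job is handed in; nothing more can be done
```

I put the socket, seal driver, shaft clamp and spanner into their own pockets and handed the job in with about 39 s on the clock. Each one was lowered until the wrist force showed floor contact, then released.

- **Placement:** the last top and scene pictures show all four tools inside their pockets and looking upright or flat, each within about 3–4 mm of where I expected. The spanner sits a millimetre or two towards +y.
- **Depth:** contact heights gave pocket floors at about 19 mm, and 24 mm for the spanner, in line with the camera estimates.
- **Bystanders:** the grease pot and parts dish look unmoved in the picture. My numeric picture comparison there was inconclusive: it showed a difference of 13–16 grey levels, probably the arm's changed shadow.
- **Not done:** I took no separate close-up of the spanner's flatness after release. I inferred it from the contact height and the pictures.

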